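# Fit the centring collar on the bent guide tube

## Task

Pick up the blue centring collar, thread it onto the orange free nose of the bent guide tube and slide it round the bend, turning it with the curve, until it meets the sprung brass shoulder by the clamp; bed it there with a push of about 10 newtons, then let go and leave it hanging against the shoulder. Tube and shoulder are set by hand, not quite where the stand says, so work gently by feel, never with 20 newtons or more, and leave everything else in its place.

Things in the scene. Friction and masses are not known exactly. Their poses are not given: they have to be found in the camera images.
- collar: blue centring collar to fit, 0.25 kg, standing on its foot. Origin: centre of the foot's underside; x along the bore, z up. Brass foot 24 (x) by 34 (y) by 10 high; ring of outer diameter 32, 28 long along x; on top a square grip post 16 by 16, from 50 to 90 above the underside (grip it across any two sides, 72 to 80 up). Same front and back: either end may go first. Heavy foot: hangs upright on the tube.
- collar_bore (a point): centre of the blue collar's bore, 36 above the underside of its foot; axes as the collar's (x along the bore). The bore is 15.4 across (tube 12), both mouths flared to about 20
- stand: fixed stand: grey plate 200 by 200 by 12, dark clamp block 40 by 50, top 164 above the table. Origin: on the table under the clamp. A stiff level steel tube, diameter 12, axis 150 above the table, runs in the stand's x, y from the clamp straight to x=-60, y=0, then bends 90 degrees at radius 110 about x=-60, y=-110 to x=-170, y=-110, then straight to its free nose at x=-170, y=-155 (all nominal).
- nose (a point): NOMINAL tip of the tube's orange nose; last 16 mm taper to 4 across; axes as the stand's; a collar goes on towards +y. The tube is set by hand, turned about the vertical through the stand's origin by up to 0.045 rad either way, unmeasured: the real nose is up to 10 mm from here (7 sideways, within the flare's catch), the bend up to 6. Find and follow the tube by feel or sight.
- start (a point): nominal place of the bore centre when the collar is threaded on the straight free end, 25 in from the nose tip; axes as the stand's
- bend (a point): nominal place of the tube's axis half way round the bend; axes as the stand's
- home (a point): NOMINAL place of the bore centre when the collar touches the shoulder, 40 from the stand's origin towards -x; axes as the stand's; reached moving towards +x. The shoulder (buffer_c0), a brass disc of diameter 28 and 14 ahead of this point, is clamped by hand up to 5 mm nearer or farther along x, unmeasured: feel for it. It is sprung: damped, 8 N per mm, and gives up to 6 mm.
- spare: bystander: red collar with steel foot, same shape, bore too small for the tube; origin under its foot
- viewer: bystander: black inspection viewer with green screen lying flat, 190 by 284 by 52 high; origin under its centre
- bottle: bystander: pale water bottle, diameter 66, 200 high; origin under its centre
- mug: bystander: blue mug, diameter 80, 90 high; origin under its centre
- screwdriver: bystander: screwdriver lying along its x; origin under its middle
- torch: bystander: yellow torch lying along its x, 170 by 40 by 34 high; origin under its middle
- headlamp: bystander: yellow lamp block 50 by 70 by 42 high; origin under its centre

How it is judged:
On the way, in this order (a step that is already met when the one before it is completed fails the run):
1. the blue collar is threaded on the free end of the tube (distance between collar_bore and start below 0.013 m and angle between the x axis of collar and the y axis of stand, either way round below 0.25 rad), for 0.05 s.
2. the collar is half way round the bend, turned with it (distance between collar_bore and bend below 0.013 m and angle between the x axis of collar and the x axis of stand, either way round between 0.45 and 1.12 rad), for 0.05 s.
3. the collar is pushed against the brass shoulder with at least 6 N (distance between collar_bore and home below 0.012 m and contact force between collar and buffer_c0 above 6 N), for 0.1 s.
At the end, for the whole second after the job is handed in: The blue collar hangs released and at rest on the tube, upright within 20 degrees, its bore along the tube within 14 degrees, and its end no more than about 3 mm from the brass shoulder (so within 12 mm of nominal home) (distance between collar_bore and home below 0.012 m and distance between collar_bore and buffer_c0 below 0.0235 m and angle between the x axis of collar and the x axis of stand, either way round below 0.25 rad and angle between collar's own z axis and vertical below 0.35 rad and linear speed of collar below 0.02 m/s and contact force between the fingers and collar below 0.1 N); the robot touches nothing.
It fails at once if the collar is forced on the tube or the shoulder (over 20 N) (contact force between collar and stand above 20 N).
It fails at once if the robot pushes the stand or the tube itself (over 15 N) (contact force between any of the fingers, the arm and stand above 15 N).
It fails at once if another thing is moved by more than 25 mm (distance of any of spare, viewer, bottle, mug, screwdriver, torch, headlamp from where it was at the start of the episode above 0.025 m).
It also fails if it takes over 70 s, if anything falls off the work surface, if the arm or the gripper's body presses on something with over 40 N, if the wrist force passes 120 N, or if a joint passes its speed limit or range.

## Robot

A 7-joint arm with a two-finger parallel gripper is mounted at the origin on the work surface. World frame = base frame: x ahead of the robot, y to its left, z up, the work surface at z = 0. Lengths are in m, angles in rad, forces in N, time in s.
With the tool pointing down it reaches from about 0.4 to 0.9 m from the base axis. Payload 5.5 kg.
Tool frame: the origin (TCP) lies midway between the tips of the shut fingers; the grasp point (between the pads) lies 19 mm behind it; z points along the fingers, y is the direction in which the jaws open and shut (so a half turn about z gives the same grasp; the last joint's range is limited). The gripper opens to 92 mm and grips with 3 to 60 N. Pads are 19 mm wide; open, the fingers measure 130 mm over their backs; the gripper's body (75 mm by 190 mm) begins 47 mm behind the grasp point.
Start: joints at [-0.903, 0.501, -0.427, 1.55, 0.221, 1.138, -0.21], TCP at [0.256, 0.597, 0.227] pointing down, gripper open.
Joint ranges: [-2.88, 2.88], [-0.31, 2.03], [-1.54, 1.56], [0.2, 2.42], [-1.41, 4.55], [0.19, 2.02], [-2.57, 2.57]. Speed limits (rad/s): [2.57, 2.57, 3.14, 3.14, 3.14, 3.14, 3.14].

## Interface

Orientations are given as a unit quaternion [w, x, y, z].
In Python, from cell import sensors, optics, hand_in, recognise, silhouettes, spot_point gives the robot as it stands.
- The arm moves only by the shell command python3 -m creep 'ROWS' [FORCE]. ROWS is JSON, a list of rows, each an object with "translation": the shift along the tool's x, y, z in m, a list of three; "spin": the turn about the tool's z in rad; "fingers": the gripper command: -1 is shut, 1 is fully open, values between are in proportion. A call has 1 to 8 rows; each row is the pose to reach, as a shift and turn from the pose commanded when the call began, along the tool's axes at that moment; what a row does not reach only later rows make up. A row lasts 1/10 s, in which the tool goes at most 50 mm and 8.59 degrees, less where a joint would pass 70% of its speed; a pose out of reach is approached as far as the arm can. A call with a gripper value outside its range is refused whole. The fingers move at their own pace and stop on an object; FORCE is the grip in N (left out, the last holds). Time passes only in rows, so rows that repeat a pose let the fingers close. It gives the time, the measured TCP pose, the force and the opening at its end, in the units of the state.
- sensors.read_state(): the state, without advancing time (a new reading comes with each control period).
- optics.get_image(name): name is "scene" or "top" or "wrist"; returns a dict with "frame" (400x640x3 uint8, blue, green, red), "range_z" (400x640 float32, m along the optical axis (not along the pixel's ray), 0 where there is no reading), "K" (3x3 intrinsics, pixels), "R" (3x3) and "t" (3): a world point X has camera coordinates R X + t. Camera axes: x right, y down, z forward; pixel columns grow to the right and rows downward; lengths in m; the calibration is good to about 2 mm. A picture is of the moment at which its call begins.
- hand_in(): hands the job in, once; it reports no verdict.
Trained networks look in the newest picture that a camera, given by its name, has taken for a name from the list of things; names that differ only in an ending like _2 or _b are one class to them, and where a whole thing is asked for, a point or a joint stands for the part that bears it (a point fixed in the world has none). Each returns a list of dicts, best first, with "p" (0 to 1); they miss things now and then, are a little off and sometimes report something else, mostly with a low value. They report only what shows in the picture. A call takes as long as a camera call.
- recognise(camera, target): "rect" ([left, top, right, bottom] in pixels, round what is visible of it).
- silhouettes(camera, target): "mask" (400x640 bool, what is visible of it) and "rect" ([left, top, right, bottom] in pixels, round what is visible of it).
- spot_point(camera, target): "location" ([column, row] in pixels: a listed point, or the origin of a listed thing).
The state is a dict: "t": time; "joint_positions": joint angles; "dq": joint speeds; "joint_efforts": joint torques, N m; "eef_pos": TCP position; "tool_rot": TCP orientation; "force": force on the tool from outside, world axes, zero at the start; "torque": the same for the moment, N m; "finger_gap": finger opening in m.
Only numpy, scipy, OpenCV 4.12 (cv2) and the standard library are available. Lean on these libraries where they do the work, as an engineer would, in place of code of your own. Each camera call takes 0.05 s, during which the arm holds its last target.

## Working session

There is one attempt and no reset: what is moved stays moved. The work goes in short steps, Python scripts to look and compute and a shell command to move; the robot and the scene stay as the last step left them, time stands still between calls to the robot, and variables do not carry over. Pictures are saved under pics/ and viewed, and the job is handed in when it is done.

```bash
ls; mkdir -p pics; python3 - <<'E'
from cell import sensors, optics
import cv2
print(sensors.read_state())
for n in ("scene","top"):
    d=optics.get_image(n); cv2.imwrite(f"pics/{n}0.png",d["frame"]); print(n,d["K"].tolist(),d["R"].tolist(),d["t"].tolist())
E
```

```text
pics
{'t': 0.0, 'joint_positions': array([-0.90281314,  0.5018569 , -0.42676028,  1.55144441,  0.22081342,
        1.13830335, -0.21025993]), 'dq': array([ 2.68577461e-04, -5.72759518e-04, -1.31511839e-03, -6.70392941e-05,
       -2.57716388e-04,  5.56466058e-04,  7.23723805e-04]), 'joint_efforts': array([-1.35437176e-04, -5.66590154e+01, -5.81634834e+00, -2.79118931e+01,
       -6.87784958e-02,  3.09335429e-02,  1.79941658e-04]), 'eef_pos': array([0.25576888, 0.59680079, 0.22567228]), 'tool_rot': array([-2.17139619e-04,  2.00977156e-01,  9.79595440e-01, -9.53339052e-04]), 'force': array([-1.23819299,  0.31638898,  0.35091149]), 'torque': array([0.0081947 , 0.05390422, 0.00859911]), 'finger_gap': 0.09177105832765087}
scene [[443.47746804147454, 0.0, 313.1221934207253], [0.0, 443.47746804147454, 199.8473850074246], [0.0, 0.0, 1.0]] [[0.774474851335934, 0.6321825818846845, 0.023106012416624314], [0.3767996208550072, -0.43165507896881455, -0.8195705817828928], [-0.5081444188138896, 0.6434431412036659, -0.5725121602780621]] [-0.478523210403461, -0.113535530522548, 1.50279330861044]
top [[473.16264640787335, 0.0, 318.93395400764086], [0.0, 473.16264640787335, 197.85365884768817], [0.0, 0.0, 1.0]] [[-0.011655744706114484, -0.9997392553514488, -0.019635807207139883], [-0.9821224547225841, 0.015135653806777593, -0.1876336747855436], [0.18788195108905922, 0.01709775696316521, -0.9820427888650252]] [0.06467740918869082, 0.601165773392102, 1.3691416508813339]
```

View pics/scene0.png

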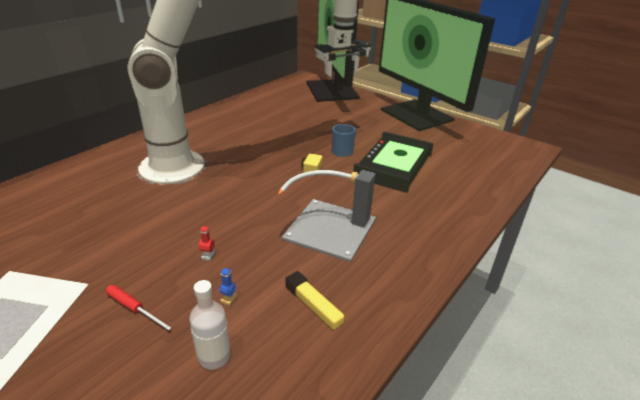

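View pics/top0.png

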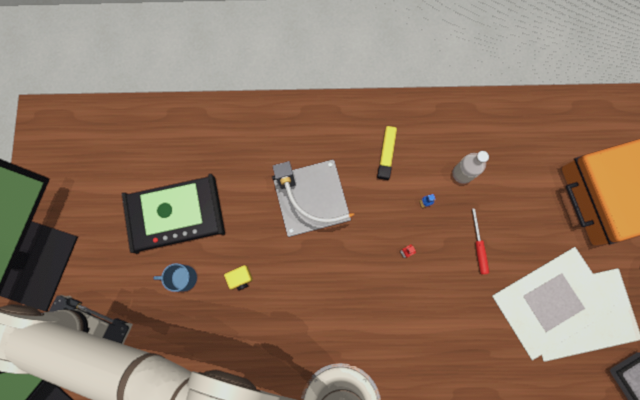

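The scene view shows the blue collar at (228,286) beside the bottle, with the red spare at (206,243). The top view has the blue collar at (429,200), the clamp at (285,172) and the orange nose at (352,214).

```bash
cat > h.py <<'E'
import numpy as np, cv2
from cell import sensors, optics
def cloud(d):
    K=d["K"];Z=d["range_z"];v,u=np.indices(Z.shape)
    P=np.stack([(u-K[0,2])*Z/K[0,0],(v-K[1,2])*Z/K[1,1],Z],-1)
    W=(P-d["t"])@d["R"]; W[Z==0]=np.nan
    return W
def proj(d,X):
    c=np.asarray(X)@d["R"].T+d["t"]; return np.stack([c[...,0]/c[...,2]*d["K"][0,0]+d["K"][0,2],c[...,1]/c[...,2]*d["K"][1,1]+d["K"][1,2]],-1)
E
python3 - <<'E'
from h import *
from cell import silhouettes,spot_point
d=optics.get_image("top");W=cloud(d)
np.savez("top.npz",**d)
f=d["frame"]
cv2.imwrite("pics/topz.png",cv2.resize(f[140:260,260:500],None,fx=3.3,fy=3.3,interpolation=cv2.INTER_CUBIC))
for n in ("collar","collar_bore","stand","nose","start","bend","home","spare"):
    r=spot_point("top",n); print(n,[(q["location"],round(q["p"],2)) for q in r[:2]])
z=W[...,2]
print("table z",np.nanmedian(z[110:140,300:360]))
# tube
m=(z>0.135)&(z<0.164); m[:140]=0;m[240:]=0;m[:,:270]=0;m[:,360:]=0
vs,us=np.nonzero(m)
for u in range(275,360,4):
    s=us==u
    if s.any(): print(u,vs[s].min(),vs[s].max(),W[vs[s],u].mean(0).round(4), W[vs[s],u][:,2].max().round(4))
m=(z>0.0)&(z>0.008)&(z<0.016); m[:140]=0;m[245:]=0;m[:,:265]=0;m[:,360:]=0
mm=m.astype(np.uint8); 
P=W[m][:,:2].astype(np.float32)
print("plate",cv2.minAreaRect(P))
print("plate px",cv2.minAreaRect(np.argwhere(m).astype(np.float32)))
m=(z>0.155)&(z<0.175); m[:140]=0;m[245:]=0;m[:,:265]=0;m[:,360:]=0
P=W[m];print("block",len(P),cv2.minAreaRect(P[:,:2].astype(np.float32)),np.median(P[:,2]))
for n,(u,v) in dict(c=(429,200),s=(408,251)).items():
    w=W[v-14:v+14,u-14:u+14].reshape(-1,3); t=w[w[:,2]>0.075]; print(n,len(t),np.median(t,0),cv2.minAreaRect(t[:,:2].astype(np.float32)),w[:,2].max() , np.nanmax(w[:,2]))
E
```

```text
collar [([423.6, 200.8], 0.5)]
collar_bore [([430.3, 200.6], 0.57)]
stand [([288.9, 185.2], 0.56)]
nose [([353.9, 214.1], 0.73), ([307.8, 219.3], 0.28)]
start [([337.9, 220.1], 0.59)]
bend [([288.6, 185.2], 0.72), ([307.2, 215.8], 0.65)]
home [([288.6, 182.0], 0.84), ([462.9, 174.1], 0.72)]
spare [([407.3, 247.9], 0.46)]
table z 0.0005728046092204713
275 164 177 [0.6647 0.178  0.1624] 0.1638
279 163 179 [0.6615 0.1669 0.1598] 0.1637
283 162 183 [0.6457 0.1556 0.1593] 0.1633
287 161 193 [0.6357 0.1444 0.1578] 0.1639
291 170 202 [0.6088 0.1333 0.1548] 0.163
295 201 207 [0.5669 0.1221 0.1547] 0.1572
299 207 211 [0.5523 0.1109 0.1559] 0.1596
303 210 214 [0.5439 0.0998 0.1548] 0.1585
307 213 217 [0.5351 0.0886 0.1559] 0.1609
311 215 219 [0.5293 0.0776 0.1553] 0.1597
315 216 219 [0.5278 0.0665 0.1549] 0.1589
319 217 221 [0.5236 0.0554 0.1541] 0.1571
323 218 221 [0.5219 0.0443 0.155 ] 0.1575
327 218 221 [0.5214 0.0331 0.1574] 0.1617
331 218 221 [0.5213 0.022  0.1567] 0.1596
335 217 220 [0.5241 0.0108 0.1526] 0.1552
339 216 219 [ 5.266e-01 -3.000e-04  1.568e-01] 0.1592
343 215 218 [ 0.5292 -0.0114  0.1569] 0.1577
347 213 217 [ 0.5334 -0.0226  0.1562] 0.1597
351 213 215 [ 0.5365 -0.034   0.1534] 0.1544
plate ((0.6327298879623413, 0.07324399054050446), (0.32384198904037476, 0.28085023164749146), 5.394958972930908)
plate px ((192.287109375, 313.2459411621094), (101.92752838134766, 88.45046997070312), 5.04245138168335)
block 479 ((0.5887865424156189, 0.09424931555986404), (0.25617530941963196, 0.08659323304891586), 47.982666015625) 0.16138179936245248
c 37 [ 0.59318088 -0.27051767  0.09008661] ((0.5939739942550659, -0.27222731709480286), (0.01671741157770157, 0.016691183671355247), 13.655614852905273) nan 0.09432719471146388
s 38 [ 0.44201143 -0.20679555  0.08815212] ((0.44236305356025696, -0.20662707090377808), (0.01645682193338871, 0.015209665521979332), 29.22951889038086) nan 0.09350965990903592
```

View pics/topz.png

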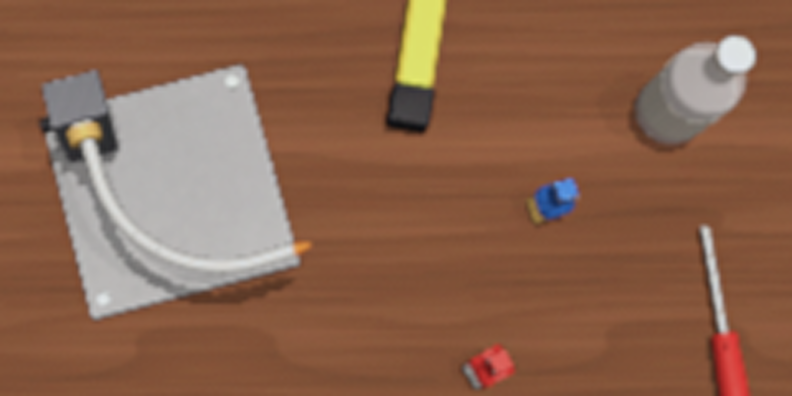

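```bash
python3 - <<'E'
from h import *
d=optics.get_image("wrist");cv2.imwrite("pics/w0.png",d["frame"])
R,t=d["R"],d["t"];c=-R.T@t;s=sensors.read_state()
from scipy.spatial.transform import Rotation as Ro
q=s["tool_rot"];T=Ro.from_quat(np.r_[q[1:],q[0]]).as_matrix()
print("cam in tool",T.T@(c-s["eef_pos"]),"axes in tool\n",(R@T).round(3),d["K"][0,0]);print("toolaxes",T.round(3))
E
```

```text
cam in tool [ 7.94213958e-02 -1.20130729e-04 -1.57345404e-01] axes in tool
 [[ 0.     1.     0.001]
 [-0.957  0.001 -0.289]
 [-0.289 -0.001  0.957]] 286.6469412608193
toolaxes [[-0.919  0.394  0.   ]
 [ 0.394  0.919  0.   ]
 [ 0.     0.    -1.   ]]
```

View pics/w0.png

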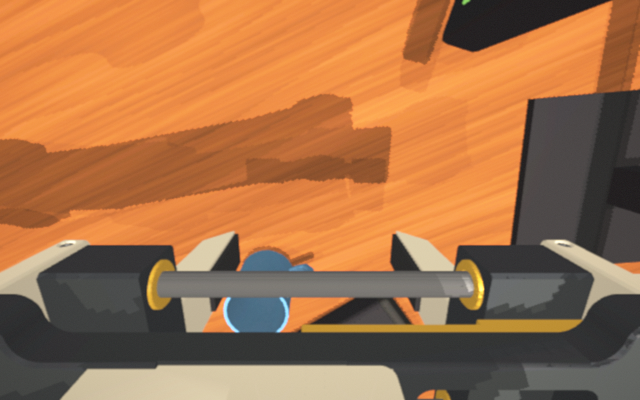

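The wrist camera sits 79 mm along tool +x, and the view below row 235 is mostly blocked by the fingers. It shows the mug at (258,300). Next I move up and over the tube.

```bash
python3 -m creep '[{"translation":[-0.01,-0.01,-0.045],"spin":0.0,"fingers":1},{"translation":[-0.04,-0.03,-0.075],"spin":0.08,"fingers":1},{"translation":[-0.075,-0.06,-0.085],"spin":0.16,"fingers":1},{"translation":[-0.11,-0.085,-0.095],"spin":0.25,"fingers":1},{"translation":[-0.145,-0.11,-0.095],"spin":0.35,"fingers":1},{"translation":[-0.18,-0.14,-0.095],"spin":0.45,"fingers":1},{"translation":[-0.215,-0.165,-0.095],"spin":0.55,"fingers":1},{"translation":[-0.25,-0.19,-0.095],"spin":0.65,"fingers":1}]' 30; python3 - <<'E'
from h import *
from scipy.spatial.transform import Rotation as Ro
s=sensors.read_state();q=s["tool_rot"];T=Ro.from_quat(np.r_[q[1:],q[0]]).as_matrix()
print(s["joint_positions"].round(2)); print("to (.56,.05,.32):",T.T@(np.array([.56,.05,.32])-s["eef_pos"]))
E
```

```text
t: 1.4
eef_pos: [0.4116, 0.3227, 0.3222]
tool_rot: [0.0, 0.505, 0.863, 0.0]
force: [1.2, 0.7, -0.1]
finger_gap: 0.0916
[-0.52  0.17 -0.23  1.75  0.04  1.23 -0.24]
to (.56,.05,.32): [-0.31047548 -0.00422624  0.00216902]
```

```bash
python3 -m creep '[{"translation":[-0.045,0,0],"spin":0.06,"fingers":1},{"translation":[-0.09,0,0],"spin":0.12,"fingers":1},{"translation":[-0.135,0,0],"spin":0.18,"fingers":1},{"translation":[-0.18,0,0],"spin":0.24,"fingers":1},{"translation":[-0.225,0,0],"spin":0.3,"fingers":1},{"translation":[-0.27,0,0],"spin":0.35,"fingers":1},{"translation":[-0.30,0,0],"spin":0.4,"fingers":1},{"translation":[-0.31,-0.004,0],"spin":0.4,"fingers":1}]'; python3 - <<'E'
from h import *
s=sensors.read_state();print(s["joint_positions"].round(2))
d=optics.get_image("wrist");cv2.imwrite("pics/w1.png",d["frame"]);np.savez("w1.npz",**d)
E
```

```text
t: 2.2
eef_pos: [0.5619, 0.0485, 0.3216]
tool_rot: [0.001, 0.667, 0.745, -0.0]
force: [-0.2, -0.0, 0.1]
finger_gap: 0.0917
[-0.17  0.23  0.04  1.67 -0.01  1.24 -0.02]
```

View pics/w1.png

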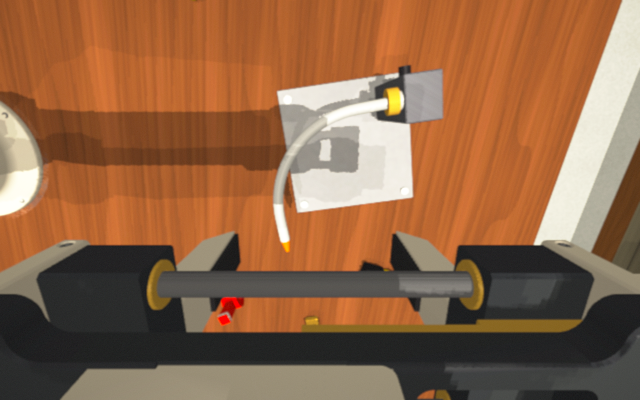

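The wrist view shows the tube from the brass shoulder at (394,101), round the bend at about (282,180), to the orange nose at (286,246). The clamp is at (425,95) and the plate's corners show too.

```bash
cat > fit.py <<'E'
from h import *
from scipy.optimize import least_squares
d=dict(np.load("w1.npz"));W=cloud(d);z=W[...,2]
def onplane(uv,h):
    r=np.c_[(uv[:,0]-d["K"][0,2])/d["K"][0,0],(uv[:,1]-d["K"][1,2])/d["K"][1,1],np.ones(len(uv))]@d["R"]
    c=-d["R"].T@d["t"]; return c+r*((h-c[2])/r[:,2])[:,None]
def mk(lo,hi):
    m=(z>lo)&(z<hi); m[258:]=0; m[:,:240]=0; m[:,460:]=0; return m
pl=mk(.006,.02); c=cv2.findContours(pl.astype(np.uint8),0,1)[0]; c=max(c,key=cv2.contourArea)[:,0].astype(float)
P=onplane(c,.012)[:,:2].astype(np.float32); r=cv2.minAreaRect(P); print("plate",r); print(cv2.boxPoints(r).round(4).tolist())
b=mk(.158,.17); n,l,st,ce=cv2.connectedComponentsWithStats(b.astype(np.uint8)); i=1+np.argmax(st[1:,4]); 
v,u=np.nonzero(l==i);B=onplane(np.c_[u,v].astype(float),.164)[:,:2]; print("block",st[i],B.mean(0),cv2.minAreaRect(B.astype(np.float32)),np.median(z[l==i]))
t=mk(.135,.163)&(l!=i); n,l2,st,ce=cv2.connectedComponentsWithStats(t.astype(np.uint8)); j=1+np.argmax(st[1:,4]);print(st[j])
v,u=np.nonzero(l2==j); s=u<380; u,v=u[s],v[s]
T=onplane(np.c_[u,v].astype(float),.15)[:,:2]; print("tube z max med",np.median(z[v,u]))
def dist(p,X):
    c,s=np.cos(p[2]),np.sin(p[2]); L=(X-p[:2])@np.array([[c,-s],[s,c]])
    x,y=L.T; out=np.hypot(x+.06,y+.11)-.11
    out=np.where(x>-.06,y,out); out=np.where(y<-.11,-(x+.17),out); return out
def f(p): return dist(p,T)
B0=B.mean(0)
sol=least_squares(f,[*B0,.27],loss="soft_l1",f_scale=.004); print("free fit",sol.x,np.std(sol.fun))
sol2=least_squares(lambda q:f([*B0,q[0]]),[.27],loss="soft_l1",f_scale=.004); print("origin=block",sol2.x,np.std(sol2.fun))
x,y=T.T
print("tip candidate min along nose dir"); 
for p in (sol.x,[*B0,sol2.x[0]]):
    c,s=np.cos(p[2]),np.sin(p[2]); L=(T-p[:2])@np.array([[c,-s],[s,c]]); k=L[:,1].argmin(); print("tip local",L[k],"world",T[k])
m=np.zeros((400,640,3),np.uint8)+d["frame"]; m[l2==j]=(0,255,0); m[l==i]=(255,0,0); m[pl]=m[pl]//2; cv2.imwrite("pics/fit.png",m[:, 200:500])
E
python3 fit.py
```

```text
plate ((0.6173586845397949, 0.05530158802866936), (0.1987246721982956, 0.14819885790348053), 14.260087013244629)
[[0.5027999877929688, 0.10260000079870224], [0.5393000245094299, -0.04100000113248825], [0.7318999767303467, 0.00800000037997961], [0.6953999996185303, 0.15160000324249268]]
block [ 388   68   55   56 2282] [0.65773349 0.15403132] ((0.6535919904708862, 0.15245571732521057), (0.05637568235397339, 0.04950279742479324), 14.17354679107666) 0.16318187476924664
[ 273   74  132  178 2525]
tube z max med 0.15443335643760586
free fit [0.65451298 0.15285181 0.28914886] 0.0034444724995017707
origin=block [0.26927555] 0.0035512110633295537
tip candidate min along nose dir
tip local [-0.17026965 -0.15547889] world [ 0.53564445 -0.04472277]
tip local [-0.1705646  -0.15911203] world [ 0.53564445 -0.04472277]
```

View pics/fit.png

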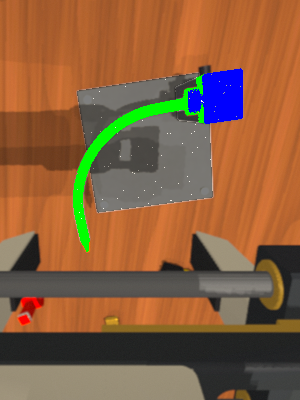

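```bash
cat >> fit.py <<'E'
print("----")
v,u=np.nonzero((l==i)); s=u>=405; v,u=v[s],u[s]
B=onplane(np.c_[u,v].astype(float),.164)[:,:2]; r=cv2.minAreaRect(B.astype(np.float32)); print("block2",r)
cc=cv2.convexHull(B.astype(np.float32))[:,0]
O=np.array(r[0])
for sel in [lambda u:u<385, lambda u:(u<340)]:
    pass
# edges-based: far corners of the block
# outline residual of tube by arc segments for free fit
p=sol.x; c_,s_=np.cos(p[2]),np.sin(p[2]); L=(T-p[:2])@np.array([[c_,-s_],[s_,c_]])
ang=np.where(L[:,0]>-.06,90+ (L[:,0]+.06)*1000, np.where(L[:,1]<-.11,0+(L[:,1]+.11)*1000,np.degrees(np.arctan2(L[:,1]+.11,-(L[:,0]+.06)))))
for a in range(-45,110,15):
    k=(ang>=a)&(ang<a+15); print(a,k.sum(),"mean %.4f w %.4f"%(sol.fun[k].mean() if k.any() else 0,np.ptp(dist(p,T)[k]) if k.any() else 0), T[k].mean(0).round(4))
E
python3 fit.py | sed -n '/----/,$p'
python3 - <<'E'
import numpy as np,cv2
d=np.load("w1.npz")["frame"]
cv2.imwrite("pics/w1z.png",cv2.resize(d[50:260,260:460],None,fx=3.8,fy=2.85*1.3//1 if 0 else 2.8,interpolation=cv2.INTER_CUBIC))
E
```

```text
----
block2 ((0.6618328094482422, 0.1545468419790268), (0.03897741436958313, 0.04978935793042183), 13.675704956054688)
-45 63 mean 0.0001 w 0.0105 [ 0.5331 -0.0355]
-30 109 mean -0.0001 w 0.0119 [ 0.5294 -0.0225]
-15 110 mean -0.0000 w 0.0121 [ 0.5251 -0.0082]
0 222 mean -0.0000 w 0.0120 [0.5201 0.0131]
15 240 mean 0.0000 w 0.0119 [0.5193 0.0417]
30 258 mean -0.0001 w 0.0119 [0.5261 0.0697]
45 279 mean -0.0000 w 0.0119 [0.5397 0.0949]
60 289 mean -0.0000 w 0.0118 [0.5594 0.1156]
75 298 mean -0.0000 w 0.0119 [0.5837 0.1305]
90 157 mean -0.0001 w 0.0118 [0.6042 0.1378]
105 111 mean 0.0000 w 0.0119 [0.6163 0.1415]
```

View pics/w1z.png

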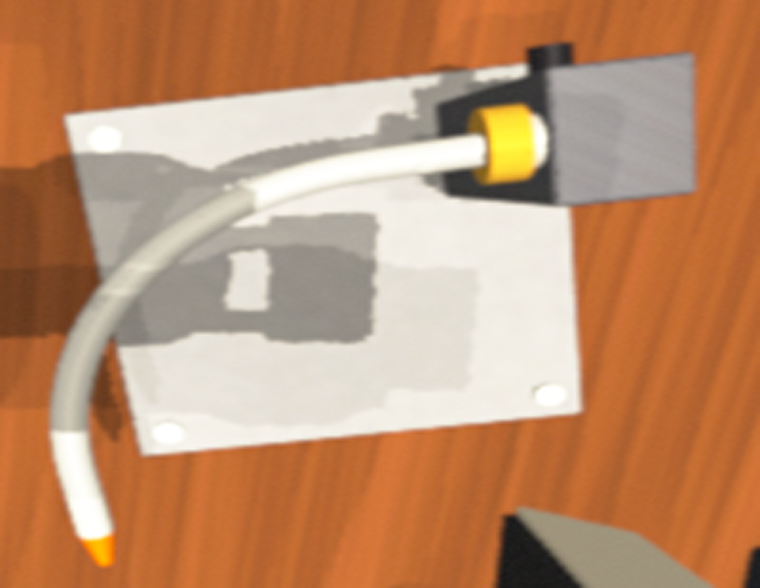

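Tube fit: residual 0.1 mm, and the plate edges land on round stand coordinates. That gives the stand origin at (0.6545, 0.1529), tube yaw 0.289 and stand yaw about 0.249. Now a look over the collar.

```bash
python3 - <<'E'
from h import *
from scipy.spatial.transform import Rotation as Ro
d=dict(np.load("top.npz"));W=cloud(d)
w=W[140:195,445:500].reshape(-1,3);t=w[w[:,2]>.15];print("bottle top",len(t),t.mean(0),t.max(0)); t=w[(w[:,2]>.03)];print(t.min(0),t.max(0))
s=sensors.read_state();q=s["tool_rot"];T=Ro.from_quat(np.r_[q[1:],q[0]]).as_matrix();print(T.round(4))
print(T.T@(np.array([.594,-.335,.28])-s["eef_pos"]))
E
```

```text
bottle top 166 [ 0.68265642 -0.39030333  0.18643138] [ 0.69973302 -0.37260079  0.20559468]
[ 0.65155744 -0.42186266  0.0301854 ] [ 0.7149547  -0.35872704  0.20559468]
[[-1.107e-01  9.939e-01 -0.000e+00]
 [ 9.939e-01  1.107e-01 -1.700e-03]
 [-1.700e-03 -2.000e-04 -1.000e+00]]
[-0.38453087 -0.0097487   0.04220181]
```

```bash
python3 -m creep '[{"translation":[-0.048,0,0],"spin":0,"fingers":1},{"translation":[-0.096,0,0],"spin":0,"fingers":1},{"translation":[-0.144,0,0],"spin":0,"fingers":1},{"translation":[-0.192,0,0],"spin":0,"fingers":1},{"translation":[-0.24,0,0],"spin":0,"fingers":1},{"translation":[-0.288,0,0.01],"spin":0,"fingers":1},{"translation":[-0.336,-0.005,0.025],"spin":0,"fingers":1},{"translation":[-0.38,-0.01,0.04],"spin":0,"fingers":1}]'; python3 - <<'E'
from h import *
s=sensors.read_state();print(s["joint_positions"].round(2))
d=optics.get_image("wrist");cv2.imwrite("pics/w2.png",d["frame"]);np.savez("w2.npz",**d)
E
```

```text
t: 3.05
eef_pos: [0.5954, -0.3256, 0.2816]
tool_rot: [0.0, 0.664, 0.748, 0.001]
force: [-0.2, 0.6, 0.4]
finger_gap: 0.0919
[ 0.32  0.48  0.21  1.43 -0.1   1.24  0.66]
```

View pics/w2.png

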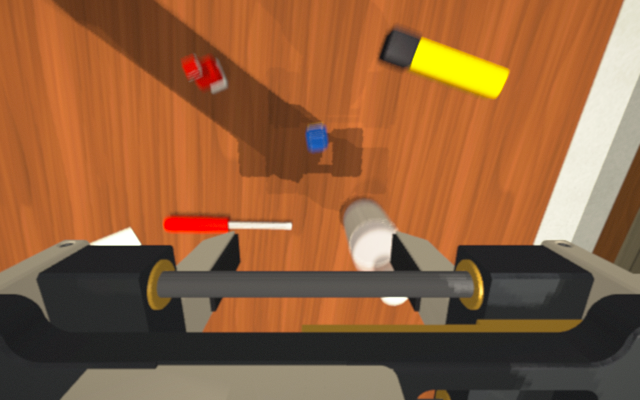

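The collar's post top shows at (317,137), clear of the bottle at (370,235) and the screwdriver at (228,225). I'll zoom in to find the bore direction.

```bash
python3 - <<'E'
from h import *
d=dict(np.load("w2.npz"));W=cloud(d);f=d["frame"]
cv2.imwrite("pics/w2z.png",cv2.resize(f[105:170,280:360],None,fx=9,fy=9,interpolation=cv2.INTER_NEAREST))
z=W[...,2]
def onplane(uv,h):
    r=np.c_[(uv[:,0]-d["K"][0,2])/d["K"][0,0],(uv[:,1]-d["K"][1,2])/d["K"][1,1],np.ones(len(uv))]@d["R"]
    c=-d["R"].T@d["t"]; return c+r*((h-c[2])/r[:,2])[:,None]
sub=np.s_[105:170,280:360]
for lo,hi,h in ((.08,.1,.09),(.03,.056,.045),(.006,.016,.01)):
    m=np.zeros(z.shape,bool); m[sub]=(z[sub]>lo)&(z[sub]<hi)
    v,u=np.nonzero(m); P=W[m]; Q=onplane(np.c_[u,v].astype(float),h)
    print(h,m.sum(),P.mean(0).round(4),"rect",cv2.minAreaRect(Q[:,:2].astype(np.float32)),"mean onplane",Q.mean(0)[:2].round(4))
    r=cv2.minAreaRect(P[:,:2].astype(np.float32));print("   cloud rect",r)
zz=(z[105:170:2,280:360:2]*1000).round().astype(int)
for r in zz[4:28]: print(' '.join('%3d'%x for x in r[8:32]))
E
```

```text
0.09 191 [ 0.5912 -0.2764  0.089 ] rect ((0.5910975933074951, -0.27633047103881836), (0.01630472205579281, 0.016482822597026825), 15.6456937789917) mean onplane [ 0.5912 -0.2763]
   cloud rect ((0.5912169218063354, -0.2766093909740448), (0.016483012586832047, 0.01620345376431942), 15.127074241638184)
0.045 266 [ 0.5904 -0.2735  0.0458] rect ((0.5910571217536926, -0.27634477615356445), (0.02796039916574955, 0.03169093653559685), 14.908099174499512) mean onplane [ 0.5904 -0.2736]
   cloud rect ((0.5911656618118286, -0.27678877115249634), (0.02780194766819477, 0.031830381602048874), 15.075533866882324)
0.01 27 [ 0.5868 -0.2619  0.009 ] rect ((0.5873110890388489, -0.26241740584373474), (0.02351965196430683, 0.003967124503105879), 14.736102104187012) mean onplane [ 0.5868 -0.2619]
   cloud rect ((0.5873322486877441, -0.26247438788414), (0.02360604889690876, 0.003954296465963125), 14.705068588256836)
 -1  -1   0  -1  -1  -1  -2  -1  -1  -1   1  -1   1   1   0  -1  -1   0   1  -1  -2  -1   0  -1
  0  -2   0   0   0  -1  -1  -1  -1   0   0   0   1  -1  -1  -1   1  -1  -1   0  -1   0  -1   0

[... 1489 characters left out ...]
 44  43  41  42  41  -1   0   0  -1   0   0  -1   0   1  -1   0
  0   0  -1   0  -2   0   0   0   0   0   0  -1  -1   0   0   1  -2   0   0  -1  -1  -1   0   0
 -1  -1   0  -2   1  -1  -2   1   1   0  -2   0  -1   0   1   0   0   0  -1  -2  -1  -1   0   0
 -1   0   1  -1   0   0   0  -3   0  -1   0   0  -1  -1   0  -1   0   0   0   0  -1  -2  -2  -1
  1   0  -2  -1  -1   0   0  -2  -1   0  -2  -1   0   0  -1  -1  -2  -2   0   0   0  -1  -1   1
  0   0  -3   0   0   0  -1   0   0   0   0   0  -1  -1  -1   0  -1  -1  -1  -1   0   0  -1  -1
  0   0  -1  -1   0  -1  -1  -1  -1  -2  -1  -1   0  -1  -1  -1   0  -2   0  -1   0  -1   0   0<stdin>:14: RuntimeWarning: invalid value encountered in cast
```

View pics/w2z.png

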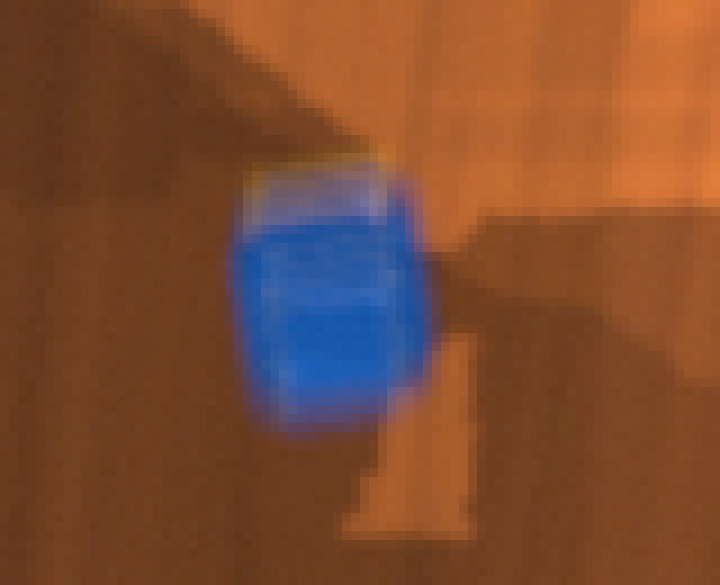

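The ring measures 28×32 mm with its 28 mm side at 15°, and the foot edge agrees, so the bore axis lies at 15° in the world. The collar centre is (0.5911, −0.2765). I'll grip with the jaws along the bore, so the push goes through the finger faces.

```bash
cat >> h.py <<'E'
from scipy.spatial.transform import Rotation as Ro
def tool():
    s=sensors.read_state();q=s["tool_rot"];T=Ro.from_quat(np.r_[q[1:],q[0]]).as_matrix();return s,T
def go(p,jawdeg=None):
    s,T=tool(); a=np.degrees(np.arctan2(T[1,1],T[0,1]))
    print("pos",s["eef_pos"].round(4),"jaw",round(a,2),"delta",(T.T@(np.array(p)-s["eef_pos"])).round(4), "spin",None if jawdeg is None else round(np.radians((a-jawdeg+90)%180-90),4),"F",s["force"].round(1))
E
python3 -c "
from h import *
go([.5911,-.2765,.12],15)"
```

```text
pos [ 0.5909 -0.3353  0.2778] jaw 6.29 delta [0.059  0.0075 0.1576] spin -0.152 F [-2.1 -6.2 -0.9]
```

```bash
python3 -m creep '[{"translation":[0,0,0],"spin":-0.1,"fingers":1},{"translation":[0,0,0.0],"spin":-0.152,"fingers":1},{"translation":[0,0,0.0],"spin":-0.152,"fingers":1},{"translation":[0,0,0.0],"spin":-0.152,"fingers":1}]'; python3 - <<'E'
from h import *
d=optics.get_image("wrist");W=cloud(d);z=W[...,2]
K=d["K"];c=-d["R"].T@d["t"]
u0,v0=proj(d,[.5911,-.2765,.06]).astype(int);print(u0,v0)
sub=np.s_[v0-35:v0+35,u0-40:u0+40]
for lo,hi,h in ((.08,.1,.09),(.03,.056,.045),(.006,.016,.01)):
    m=np.zeros(z.shape,bool);m[sub]=(z[sub]>lo)&(z[sub]<hi);v,u=np.nonzero(m)
    r=np.c_[(u-K[0,2])/K[0,0],(v-K[1,2])/K[1,1],np.ones(len(u))]@d["R"];Q=c+r*((h-c[2])/r[:,2])[:,None]
    print(cv2.minAreaRect(Q[:,:2].astype(np.float32)))
go([.5911,-.2765,.058],15)
E
```

```text
t: 3.5
eef_pos: [0.595, -0.324, 0.2818]
tool_rot: [-0.0, 0.606, 0.795, 0.0]
force: [0.0, -0.5, -0.8]
finger_gap: 0.0922
322 138
((0.5911516547203064, -0.2764469087123871), (0.014473953284323215, 0.015355722978711128), 15.548294067382812)
((0.5911391973495483, -0.27670273184776306), (0.027204249054193497, 0.03042646311223507), 15.423013687133789)
((0.5872536897659302, -0.26282256841659546), (0.02179994061589241, 0.004219651222229004), 15.423282623291016)
pos [ 0.595  -0.3244  0.2819] jaw 15.39 delta [0.047  0.0089 0.2239] spin 0.0068 F [ 1.4 -0.4 -0.5]
```

```bash
python3 -m creep '[{"translation":[0.024,0.0045,0.03],"spin":0,"fingers":1},{"translation":[0.047,0.009,0.07],"spin":0,"fingers":1},{"translation":[0.047,0.009,0.115],"spin":0,"fingers":1},{"translation":[0.047,0.009,0.16],"spin":0,"fingers":1},{"translation":[0.047,0.009,0.19],"spin":0,"fingers":1},{"translation":[0.047,0.009,0.21],"spin":0,"fingers":1},{"translation":[0.047,0.009,0.224],"spin":0,"fingers":1},{"translation":[0.047,0.009,0.224],"spin":0,"fingers":1}]' 40; python3 -c "
from h import *
go([.5911,-.2765,.058],15.2)
d=optics.get_image('wrist');cv2.imwrite('pics/w3.png',d['frame'])"
```

```text
t: 4.35
eef_pos: [0.5895, -0.277, 0.0558]
tool_rot: [-0.002, 0.606, 0.795, -0.0]
force: [-0.4, -0.4, -0.4]
finger_gap: 0.0917
pos [ 0.5895 -0.277   0.0558] jaw 15.37 delta [ 0.      0.0016 -0.0022] spin 0.003 F [-0.4 -0.4 -0.4]
```

View pics/w3.png

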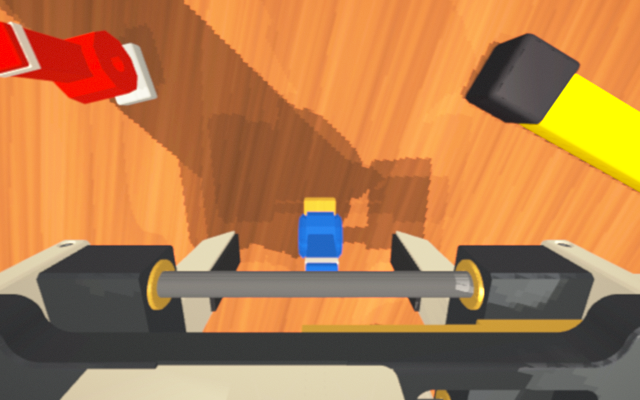

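The post sits at (320,265), centred between the fingers. Closing now.

```bash
python3 -m creep '[{"translation":[0,0.0015,-0.001],"spin":0,"fingers":0},{"translation":[0,0.0015,-0.001],"spin":0,"fingers":-0.4},{"translation":[0,0.0015,-0.001],"spin":0,"fingers":-1},{"translation":[0,0.0015,-0.001],"spin":0,"fingers":-1},{"translation":[0,0.0015,-0.001],"spin":0,"fingers":-1},{"translation":[0,0.0015,-0.001],"spin":0,"fingers":-1},{"translation":[0,0.0015,-0.001],"spin":0,"fingers":-1},{"translation":[0,0.0015,-0.001],"spin":0,"fingers":-1}]' 40; python3 -c "
from h import *
go([.5911,-.2765,.058],15.2)"
```

```text
t: 5.2
eef_pos: [0.5921, -0.2778, 0.0586]
tool_rot: [-0.0, 0.606, 0.795, -0.0]
force: [0.2, 0.5, 0.1]
finger_gap: 0.0324
pos [ 0.5921 -0.2778  0.0586] jaw 15.35 delta [ 0.0015 -0.0006  0.0006] spin 0.0027 F [0.2 0.5 0.1]
```

```bash
python3 -m creep '[{"translation":[0,0,0],"spin":0,"fingers":-1},{"translation":[0,0,0],"spin":0,"fingers":-1},{"translation":[0,0,0],"spin":0,"fingers":-1},{"translation":[0,0,0],"spin":0,"fingers":-1},{"translation":[0,0,0],"spin":0,"fingers":-1}]'; python3 -c "
from h import *
go([.5911,-.2765,.058],15.2)"
```

```text
t: 5.7
eef_pos: [0.5921, -0.2776, 0.0586]
tool_rot: [-0.0, 0.606, 0.795, -0.0]
force: [-0.1, -0.1, -1.8]
finger_gap: 0.0156
pos [ 0.5921 -0.2776  0.0586] jaw 15.36 delta [ 0.0014 -0.0006  0.0006] spin 0.0027 F [-0.1 -0.1 -1.8]
```

```bash
cat >> h.py <<'E'
O=np.array([.6545,.1529]);TH=.2891;OFF=np.array([.0014,0.0])
def loc2w(x,y): c,s=np.cos(TH),np.sin(TH); return O+np.array([c*x-s*y,s*x+c*y])
def w2loc(p): c,s=np.cos(TH),np.sin(TH); q=np.asarray(p)-O; return np.array([c*q[0]+s*q[1],-s*q[0]+c*q[1]])
def path(s):  # s from tip along tube (m): local xy, heading local deg
    if s<.045: return -.17,-.155+s,90.
    a=(s-.045)/.11
    if a<np.pi/2: return -.06-.11*np.cos(a),-.11+.11*np.sin(a),90-np.degrees(a)
    return -.06+(s-.045-.11*np.pi/2),0.,0.
def tgt(s,ztcp=.1726):
    x,y,h=path(s); hd=h+np.degrees(TH); a=np.radians(hd)  # tool y along heading; tool x = y rotated +90 (z down)
    ty=np.array([np.cos(a),np.sin(a)]);tx=np.array([-np.sin(a),np.cos(a)])
    return np.r_[loc2w(x,y)-OFF[0]*tx-OFF[1]*ty,ztcp],hd
def rows(ss,z=.1726,base=None):
    s0,T=tool(); a0=np.degrees(np.arctan2(T[1,1],T[0,1])); b=s0["eef_pos"] if base is None else np.array(base)
    for s in ss:
        p,h=tgt(s,z); d=T.T@(p-b); print(s,d.round(4),"spin",round(np.radians((a0-h+180)%360-180),4))
def where():
    s0,T=tool(); a=np.degrees(np.arctan2(T[1,1],T[0,1])); c=s0["eef_pos"]+T@np.r_[OFF,0]; l=w2loc(c[:2]); d=T.T@s0["force"]
    print("t",round(s0["t"],2),"bore local",l.round(4),"zTCP",s0["eef_pos"][2].round(4),"jaw-local",round(a-np.degrees(TH),1),"Ftool",d.round(1),"trq",s0["torque"].round(2),"gap",round(s0["finger_gap"],4))
E
python3 -m creep '[{"translation":[0,0,-0.03],"spin":0,"fingers":-1},{"translation":[0,0,-0.07],"spin":0,"fingers":-1},{"translation":[0,0,-0.105],"spin":0,"fingers":-1},{"translation":[0,0,-0.114],"spin":0,"fingers":-1},{"translation":[0,0,-0.114],"spin":0,"fingers":-1}]'; python3 -c "
from h import *
where(); T=tool()[1]; print(T.round(3)); rows([-.04])"
```

```text
t: 6.2
eef_pos: [0.593, -0.2781, 0.1741]
tool_rot: [0.001, 0.606, 0.795, 0.0]
force: [-0.4, 0.9, -3.3]
finger_gap: 0.0158
t 6.2 bore local [-0.1818 -0.3942] zTCP 0.1741 jaw-local -1.2 Ftool [ 0.9 -0.1  3.3] trq [-0.06 -0.01 -0.02] gap 0.0158
[[-0.265  0.964  0.003]
 [ 0.964  0.265 -0.001]
 [-0.002  0.002 -1.   ]]
-0.04 [0.2008 0.009  0.0011] spin -1.5919
```

```bash
python3 -m creep '[{"translation":[0.025,0.001,0],"spin":-0.14,"fingers":-1},{"translation":[0.05,0.002,0],"spin":-0.28,"fingers":-1},{"translation":[0.075,0.003,0],"spin":-0.42,"fingers":-1},{"translation":[0.10,0.0045,0],"spin":-0.56,"fingers":-1},{"translation":[0.125,0.0055,0],"spin":-0.70,"fingers":-1},{"translation":[0.15,0.007,0],"spin":-0.84,"fingers":-1},{"translation":[0.165,0.008,0],"spin":-0.98,"fingers":-1},{"translation":[0.165,0.008,0],"spin":-1.12,"fingers":-1}]'; python3 -c "
from h import *
where(); rows([-.04])"
```

```text
t: 7.0
eef_pos: [0.5539, -0.1122, 0.1698]
tool_rot: [-0.003, 0.086, 0.996, 0.001]
force: [1.0, 0.4, -2.5]
finger_gap: 0.0159
t 7.0 bore local [-0.1733 -0.2248] zTCP 0.1698 jaw-local 63.6 Ftool [-0.9  0.6  2.5] trq [0.04 0.01 0.06] gap 0.0159
-0.04 [ 0.0105  0.0288 -0.0027] spin -0.4614
```

```bash
python3 -m creep '[{"translation":[0,0.005,0],"spin":-0.14,"fingers":-1},{"translation":[0.002,0.01,0],"spin":-0.28,"fingers":-1},{"translation":[0.004,0.012,0],"spin":-0.42,"fingers":-1},{"translation":[0.006,0.015,0],"spin":-0.472,"fingers":-1},{"translation":[0.006,0.015,0],"spin":-0.472,"fingers":-1},{"translation":[0.006,0.015,0],"spin":-0.472,"fingers":-1}]'; python3 -c "
from h import *
where(); rows([-.04]); d=optics.get_image('wrist');cv2.imwrite('pics/w4.png',d['frame']);np.savez('w4.npz',**d)
d=optics.get_image('scene');cv2.imwrite('pics/s4.png',cv2.resize(d['frame'][120:280,200:440],None,fx=3,fy=3));where()"
```

```text
t: 7.6
eef_pos: [0.5517, -0.1005, 0.1709]
tool_rot: [-0.001, -0.143, 0.99, 0.001]
force: [0.7, -0.3, -3.0]
finger_gap: 0.0157
t 7.6 bore local [-0.1721 -0.2136] zTCP 0.1709 jaw-local 89.9 Ftool [-0.6 -0.5  3. ] trq [ 0.05 -0.04  0.01] gap 0.0157
-0.04 [-0.0021  0.0186 -0.0017] spin -0.0014
t 7.7 bore local [-0.1716 -0.214 ] zTCP 0.1717 jaw-local 89.9 Ftool [ 0.4 -0.1  2.7] trq [ 0.07  0.02 -0.01] gap 0.016
```

View pics/w4.png

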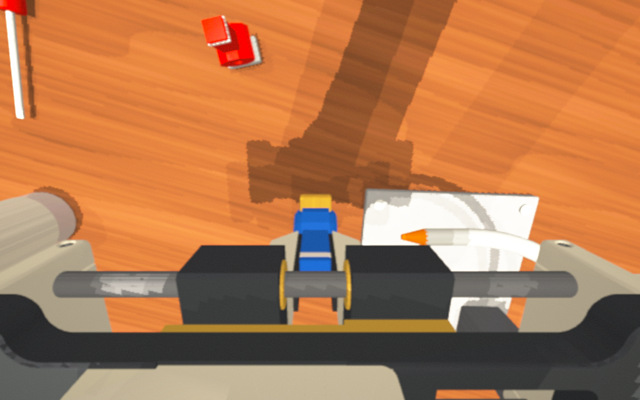

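View pics/s4.png

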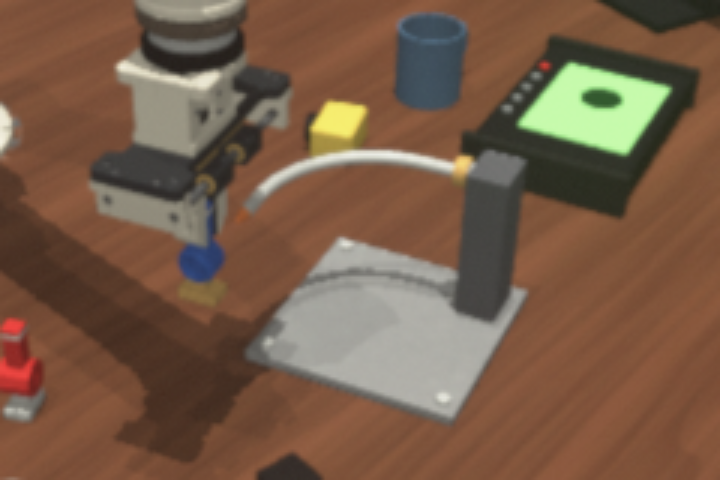

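The wrist view shows the collar held at (316,230) with its bore facing the orange nose tip at (402,237). I'll measure one against the other in this same picture.

```bash
cat > rel.py <<'E'
import sys
from h import *
d=dict(np.load(sys.argv[1]));W=cloud(d);s,T=tool();f=d["frame"].astype(int)
L=(W-s["eef_pos"])@T   # tool frame
K=d["K"];c=(-d["R"].T@d["t"]-s["eef_pos"])@T
def onz(u,v,zt):
    r=np.c_[(u-K[0,2])/K[0,0],(v-K[1,2])/K[1,1],np.ones(len(u))]@d["R"]@T; return c+r*((zt-c[2])/r[:,2])[:,None]
z=W[...,2]
m=(z>.13)&(z<.165);m[:200]=0;m[262:]=0;m[:,:395]=0;m[:,520:]=0
zt=.0226
for u in range(404,520,8):
    v=np.nonzero(m[:,u])[0]
    if len(v): P=onz(np.full(len(v),u),v,zt); print(u,len(v),"tool x",P[:,0].mean().round(4),"w",np.ptp(P[:,0]).round(4),"tool y",P[:,1].mean().round(4),"zmax",np.sort(z[v,u])[-3:].round(4))
b=(f[...,0]>f[...,2]+40);b[:190]=0;b[275:]=0;b[:,:280]=0;b[:,355:]=0
Lb=L[b];print("blue n",len(Lb)); 
for lo,hi in ((.006,.014),(.014,.02),(.02,.026),(.026,.03)):
    k=(Lb[:,2]>lo)&(Lb[:,2]<hi)
    if k.any():print("z",lo,"x max",np.sort(Lb[k,0])[-5:].round(4),"y",np.percentile(Lb[k,1],[1,99]).round(4))
y=(f[...,2]>f[...,0]+60)&(np.abs(L[...,2]-.0486)<.004);y[:180]=0;y[230:]=0;y[:,:280]=0;y[:,355:]=0
Lf=L[y];print("foot",len(Lf),Lf.max(0).round(4) if len(Lf) else 0,Lf.min(0).round(4) if len(Lf) else 0, np.median(Lf[:,2]))
E
python3 rel.py w4.npz
```

```text
404 8 tool x -0.0006 w 0.0052 tool y 0.0615 zmax [0.1513 0.1517 0.1521]
412 12 tool x -0.0006 w 0.0081 tool y 0.067 zmax [0.1524 0.1527 0.1537]
420 16 tool x -0.0006 w 0.0111 tool y 0.0724 zmax [0.1541 0.1547 0.1549]
428 17 tool x -0.0002 w 0.0118 tool y 0.0778 zmax [0.155  0.1557 0.1558]
436 18 tool x -0.0006 w 0.0125 tool y 0.0833 zmax [0.1553 0.1554 0.1557]
444 18 tool x -0.0006 w 0.0125 tool y 0.0887 zmax [0.1553 0.1557 0.1557]
452 18 tool x -0.0006 w 0.0125 tool y 0.0942 zmax [0.1557 0.1559 0.1559]
460 18 tool x -0.0006 w 0.0125 tool y 0.0996 zmax [0.1557 0.1559 0.1561]
468 17 tool x -0.0005 w 0.0125 tool y 0.105 zmax [0.1556 0.1557 0.1561]
476 17 tool x -0.001 w 0.0118 tool y 0.1105 zmax [0.1552 0.1559 0.1562]
484 18 tool x -0.0013 w 0.0126 tool y 0.116 zmax [0.1556 0.1557 0.1559]
492 18 tool x -0.0021 w 0.0126 tool y 0.1216 zmax [0.1553 0.1558 0.1565]
500 18 tool x -0.0035 w 0.0127 tool y 0.1273 zmax [0.1555 0.1557 0.1557]
508 19 tool x -0.0047 w 0.0134 tool y 0.133 zmax [0.155  0.1554 0.1563]
516 18 tool x -0.0065 w 0.0128 tool y 0.1388 zmax [0.1551 0.1554 0.156 ]
blue n 1988
z 0.006 x max [0.0156 0.0156 0.0157 0.0157 0.0161] y [-0.012   0.0138]
z 0.014 x max [0.0185 0.0185 0.0186 0.0186 0.0187] y [-0.0125  0.0146]
z 0.02 x max [0.0186 0.0187 0.0187 0.0187 0.0187] y [-0.012   0.0138]
z 0.026 x max [0.0156 0.0163] y [-0.0096  0.0103]
foot 366 [0.0197 0.0125 0.0526] [ 0.0086 -0.0111  0.0483] 0.05010482899179778
```

```bash
sed -i 's/OFF=np.array(\[.0014,0.0\])/OFF=np.array([.0022,0.0])/; s/.1726/.173/g' h.py; python3 -c "
from h import *
where(); rows([-.03,-.02])"
```

```text
t 7.7 bore local [-0.1724 -0.214 ] zTCP 0.1717 jaw-local 89.9 Ftool [ 0.4 -0.1  2.7] trq [ 0.07  0.02 -0.01] gap 0.016
-0.03 [-0.0023  0.029  -0.0013] spin -0.0012
-0.02 [-0.0023  0.039  -0.0013] spin -0.0012
```

```bash
python3 -m creep '[{"translation":[-0.0023,0.01,-0.0013],"spin":0,"fingers":-1},{"translation":[-0.0023,0.022,-0.0013],"spin":0,"fingers":-1},{"translation":[-0.0023,0.032,-0.0013],"spin":0,"fingers":-1},{"translation":[-0.0023,0.037,-0.0013],"spin":0,"fingers":-1},{"translation":[-0.0023,0.039,-0.0013],"spin":0,"fingers":-1},{"translation":[-0.0023,0.039,-0.0013],"spin":0,"fingers":-1}]'; python3 -c "
from h import *
where(); rows([-.01,0,.01]); d=optics.get_image('wrist');cv2.imwrite('pics/w5.png',d['frame']);np.savez('w5.npz',**d);where()"; python3 rel.py w5.npz
```

```text
t: 8.3
eef_pos: [0.5441, -0.0622, 0.1742]
tool_rot: [0.0, -0.144, 0.99, -0.0]
force: [0.2, -0.1, -2.7]
finger_gap: 0.0157
t 8.3 bore local [-0.1694 -0.1747] zTCP 0.1742 jaw-local 90.0 Ftool [-0.1 -0.2  2.7] trq [-0.02  0.    0.05] gap 0.0157
-0.01 [0.0006 0.0097 0.0012] spin 0.0008
0 [0.0006 0.0197 0.0012] spin 0.0008
0.01 [0.0006 0.0297 0.0012] spin 0.0008
t 8.35 bore local [-0.1695 -0.1753] zTCP 0.1741 jaw-local 90.0 Ftool [-1.   0.2  2.7] trq [-0.   -0.04  0.01] gap 0.0159
404 18 tool x 0.0029 w 0.0124 tool y 0.0615 zmax [0.1551 0.1559 0.1562]
412 18 tool x 0.0029 w 0.0124 tool y 0.0669 zmax [0.1555 0.1562 0.1568]
420 18 tool x 0.0029 w 0.0124 tool y 0.0723 zmax [0.1553 0.1556 0.1558]
428 18 tool x 0.0022 w 0.0125 tool y 0.0778 zmax [0.1556 0.1561 0.1566]
436 18 tool x 0.0014 w 0.0125 tool y 0.0833 zmax [0.1552 0.1553 0.1555]
444 18 tool x -0.0 w 0.0126 tool y 0.089 zmax [0.1558 0.1559 0.156 ]
452 18 tool x -0.0015 w 0.0126 tool y 0.0946 zmax [0.1556 0.1557 0.1558]
460 18 tool x -0.003 w 0.0127 tool y 0.1003 zmax [0.1554 0.1554 0.1559]
468 19 tool x -0.0056 w 0.0135 tool y 0.1062 zmax [0.1553 0.1558 0.1559]
476 19 tool x -0.0079 w 0.0136 tool y 0.112 zmax [0.1553 0.1555 0.1557]
484 20 tool x -0.0113 w 0.0145 tool y 0.1181 zmax [0.1551 0.1555 0.1557]
492 17 tool x -0.0139 w 0.0123 tool y 0.1241 zmax [0.1556 0.1558 0.1561]
500 12 tool x -0.0158 w 0.0085 tool y 0.13 zmax [0.1553 0.1561 0.1564]
508 6 tool x -0.0182 w 0.0039 tool y 0.1361 zmax [0.1537 0.154  0.1541]
blue n 1991
z 0.006 x max [0.0153 0.0154 0.0155 0.0155 0.0156] y [-0.0122  0.0145]
z 0.014 x max [0.0178 0.0178 0.0178 0.018  0.0182] y [-0.012   0.0147]
z 0.02 x max [0.018  0.018  0.0181 0.0181 0.0182] y [-0.0116  0.0144]
foot 379 [0.019  0.0126 0.0526] [ 0.0082 -0.011   0.0473] 0.04932750386694515
```

View pics/w5.png

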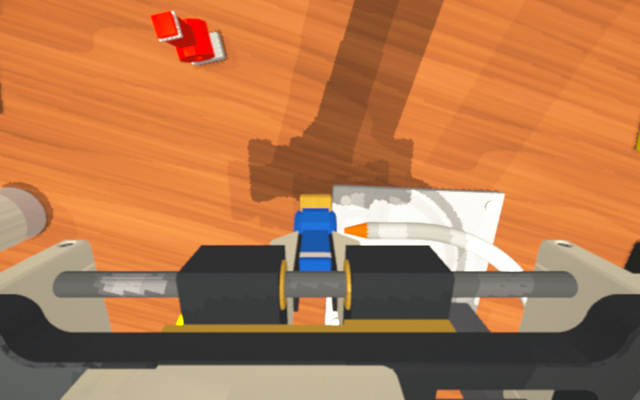

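The nose tip is at (346,230), right at the bore mouth. Picture and model agree to under 1 mm on the remaining correction, so I'll thread it slowly.

```bash
python3 -m creep '[{"translation":[0.0008,0.003,0.0011],"spin":0,"fingers":-1},{"translation":[0.0008,0.008,0.0011],"spin":0,"fingers":-1},{"translation":[0.0008,0.013,0.0011],"spin":0,"fingers":-1},{"translation":[0.0008,0.018,0.0011],"spin":0,"fingers":-1},{"translation":[0.0008,0.023,0.0011],"spin":0,"fingers":-1},{"translation":[0.0008,0.025,0.0011],"spin":0,"fingers":-1}]'; python3 -c "
from h import *
where(); rows([.01,.02,.03,.035])"
```

```text
t: 8.95
eef_pos: [0.536, -0.0379, 0.1729]
tool_rot: [-0.0, -0.145, 0.989, 0.0]
force: [-0.0, -0.5, -2.3]
finger_gap: 0.0161
t 8.95 bore local [-0.1702 -0.1491] zTCP 0.1729 jaw-local 90.1 Ftool [ 0.2 -0.5  2.3] trq [0.07 0.02 0.07] gap 0.0161
0.01 [-0.0002  0.0041 -0.0001] spin 0.0011
0.02 [-0.0002  0.0141 -0.0001] spin 0.0011
0.03 [-0.0002  0.0241 -0.    ] spin 0.0011
0.035 [-0.0002  0.0291 -0.    ] spin 0.0011
```

```bash
python3 -m creep '[{"translation":[0,0.005,0],"spin":0,"fingers":-1},{"translation":[0,0.010,0],"spin":0,"fingers":-1},{"translation":[0,0.015,0],"spin":0,"fingers":-1},{"translation":[0,0.020,0],"spin":0,"fingers":-1},{"translation":[0,0.024,0],"spin":0,"fingers":-1},{"translation":[0,0.024,0],"spin":0,"fingers":-1}]'; python3 -c "
from h import *
where(); rows([.03,.035,.04,.045,.05,.055,.06,.065,.07])"
```

```text
t: 9.55
eef_pos: [0.5292, -0.015, 0.1729]
tool_rot: [-0.0, -0.145, 0.989, 0.0]
force: [-0.2, -0.2, -2.1]
finger_gap: 0.0157
t 9.55 bore local [-0.1702 -0.1252] zTCP 0.1729 jaw-local 90.1 Ftool [ 0.2 -0.1  2.1] trq [0.08 0.05 0.  ] gap 0.0157
0.03 [-0.0002  0.0002 -0.0001] spin 0.0013
0.035 [-0.0002  0.0052 -0.0001] spin 0.0013
0.04 [-0.0002  0.0102 -0.0001] spin 0.0013
0.045 [-0.0002  0.0152 -0.0001] spin 0.0013
0.05 [-0.0003  0.0201 -0.0001] spin 0.0468
0.055 [-0.0007  0.025  -0.0001] spin 0.0922
0.06 [-0.0012  0.0298 -0.0001] spin 0.1377
0.065 [-0.002   0.0347 -0.0001] spin 0.1831
0.07 [-0.003   0.0395 -0.0001] spin 0.2286
```

```bash
cat >> h.py <<'E'
_p=path
def path(s,e=.010):
    a=np.array(_p(s-e)[:2]);b=np.array(_p(s+e)[:2]);m=(a+b)/2;c=np.array(_p(s)[:2]);m=(m+c)/2;dd=b-a
    return m[0],m[1],np.degrees(np.arctan2(dd[1],dd[0]))
E
python3 -c "
from h import *
rows([.035,.04,.045,.05,.055,.06,.065,.07])"
```

```text
0.035 [-0.0002  0.0052 -0.0001] spin 0.0013
0.04 [-0.0002  0.0102 -0.0001] spin 0.007
0.045 [-0.0003  0.0151 -0.0001] spin 0.024
0.05 [-0.0005  0.0201 -0.0001] spin 0.0524
0.055 [-0.0009  0.0249 -0.0001] spin 0.0922
0.06 [-0.0015  0.0298 -0.0001] spin 0.1377
0.065 [-0.0022  0.0346 -0.0001] spin 0.1831
0.07 [-0.0032  0.0394 -0.0001] spin 0.2286
```

```bash
python3 -m creep '[{"translation":[-0.0002,0.005,0],"spin":0,"fingers":-1},{"translation":[-0.0002,0.0102,0],"spin":0.007,"fingers":-1},{"translation":[-0.0003,0.0151,0],"spin":0.024,"fingers":-1},{"translation":[-0.0005,0.02,0],"spin":0.052,"fingers":-1},{"translation":[-0.0009,0.025,0],"spin":0.092,"fingers":-1},{"translation":[-0.0009,0.025,0],"spin":0.092,"fingers":-1}]'; python3 -c "
from h import *
where(); rows(np.arange(.055,.1,.005).round(3))"
```

```text
t: 10.15
eef_pos: [0.5228, 0.0096, 0.1729]
tool_rot: [-0.0, -0.099, 0.995, 0.0]
force: [0.7, 0.2, -3.1]
finger_gap: 0.0157
t 10.15 bore local [-0.1693 -0.0996] zTCP 0.1729 jaw-local 84.8 Ftool [-0.7  0.1  3.1] trq [ 0.07  0.01 -0.04] gap 0.0157
0.055 [ 0.     -0.0004 -0.0001] spin -0.0005
0.06 [-0.0001  0.0045 -0.0001] spin 0.045
0.065 [-0.0004  0.0094 -0.0001] spin 0.0904
0.07 [-0.001   0.0142 -0.0001] spin 0.1359
0.075 [-0.0017  0.019  -0.0001] spin 0.1813
0.08 [-0.0027  0.0238 -0.0001] spin 0.2268
0.085 [-0.0039  0.0286 -0.0001] spin 0.2723
0.09 [-0.0054  0.0333 -0.0001] spin 0.3177
0.095 [-0.007   0.0379 -0.0001] spin 0.3632
```

```bash
python3 -m creep '[{"translation":[-0.0001,0.0045,0],"spin":0.045,"fingers":-1},{"translation":[-0.0004,0.0094,0],"spin":0.09,"fingers":-1},{"translation":[-0.001,0.0142,0],"spin":0.136,"fingers":-1},{"translation":[-0.0017,0.019,0],"spin":0.181,"fingers":-1},{"translation":[-0.0027,0.0238,0],"spin":0.227,"fingers":-1},{"translation":[-0.0039,0.0286,0],"spin":0.272,"fingers":-1},{"translation":[-0.0054,0.0333,0],"spin":0.318,"fingers":-1},{"translation":[-0.0054,0.0333,0],"spin":0.318,"fingers":-1}]'; python3 -c "
from h import *
where(); rows(np.arange(.09,.13,.005).round(3))"
```

```text
t: 10.95
eef_pos: [0.5219, 0.0428, 0.173]
tool_rot: [0.0, 0.06, 0.998, 0.0]
force: [0.1, -0.4, -2.8]
finger_gap: 0.0159
t 10.95 bore local [-0.1605 -0.0668] zTCP 0.173 jaw-local 66.6 Ftool [-0.1 -0.4  2.8] trq [ 0.04 -0.01 -0.02] gap 0.0159
0.09 [ 0.0004  0.0003 -0.    ] spin 0.0005
0.095 [ 0.0003  0.0052 -0.    ] spin 0.046
0.1 [-0.      0.0101 -0.    ] spin 0.0914
0.105 [-0.0006  0.015  -0.    ] spin 0.1369
0.11 [-0.0014  0.0198 -0.    ] spin 0.1823
0.115 [-0.0024  0.0246 -0.    ] spin 0.2278
0.12 [-0.0036  0.0293 -0.    ] spin 0.2732
0.125 [-0.005  0.034 -0.   ] spin 0.3187
0.13 [-0.0066  0.0386 -0.    ] spin 0.3641
```

```bash
python3 -m creep '[{"translation":[0.0003,0.0052,0],"spin":0.046,"fingers":-1},{"translation":[0,0.0101,0],"spin":0.091,"fingers":-1},{"translation":[-0.0006,0.015,0],"spin":0.137,"fingers":-1},{"translation":[-0.0014,0.0198,0],"spin":0.182,"fingers":-1},{"translation":[-0.0024,0.0246,0],"spin":0.228,"fingers":-1},{"translation":[-0.0036,0.0293,0],"spin":0.273,"fingers":-1},{"translation":[-0.005,0.034,0],"spin":0.319,"fingers":-1},{"translation":[-0.0066,0.0386,0],"spin":0.364,"fingers":-1}]'; python3 -c "
from h import *
where(); rows(np.arange(.13,.17,.005).round(3))"
```

```text
t: 11.75
eef_pos: [0.5331, 0.0792, 0.1729]
tool_rot: [-0.0, 0.24, 0.971, -0.0]
force: [0.1, 0.5, -2.5]
finger_gap: 0.0159
t 11.75 bore local [-0.1389 -0.0345] zTCP 0.1729 jaw-local 45.6 Ftool [0.1 0.4 2.5] trq [ 0.01  0.02 -0.05] gap 0.0159
0.13 [ 0.0005  0.001  -0.0001] spin -0.0015
0.135 [ 0.0004  0.0059 -0.0001] spin 0.0439
0.14 [ 0.0001  0.0108 -0.0001] spin 0.0894
0.145 [-0.0005  0.0157 -0.0002] spin 0.1348
0.15 [-0.0012  0.0205 -0.0002] spin 0.1803
0.155 [-0.0022  0.0253 -0.0002] spin 0.2257
0.16 [-0.0034  0.03   -0.0002] spin 0.2712
0.165 [-0.0048  0.0347 -0.0002] spin 0.3166
0.17 [-0.0065  0.0393 -0.0002] spin 0.3621
```

```bash
python3 -m creep '[{"translation":[0.0004,0.003,0],"spin":0.02,"fingers":-1},{"translation":[0.0004,0.0059,0],"spin":0.044,"fingers":-1},{"translation":[0.0001,0.0108,0],"spin":0.089,"fingers":-1},{"translation":[-0.0005,0.0157,0],"spin":0.135,"fingers":-1},{"translation":[-0.0012,0.0205,0],"spin":0.18,"fingers":-1},{"translation":[-0.0022,0.0253,0],"spin":0.226,"fingers":-1},{"translation":[-0.0034,0.03,0],"spin":0.271,"fingers":-1},{"translation":[-0.0034,0.03,0],"spin":0.271,"fingers":-1}]'; python3 -c "
from h import *
where(); rows(np.arange(.16,.205,.005).round(3)); d=optics.get_image('wrist');cv2.imwrite('pics/w6.png',d['frame'])"
```

```text
t: 12.55
eef_pos: [0.5504, 0.105, 0.1729]
tool_rot: [0.0, 0.369, 0.93, 0.0]
force: [0.4, 0.4, -2.3]
finger_gap: 0.0156
t 12.55 bore local [-0.1146 -0.0144] zTCP 0.1729 jaw-local 30.2 Ftool [-0.   0.5  2.3] trq [-0.03  0.    0.01] gap 0.0156
0.16 [-0.0003 -0.0008 -0.0001] spin 0.0012
0.165 [-0.0005  0.0041 -0.0001] spin 0.0467
0.17 [-0.0008  0.009  -0.0001] spin 0.0921
0.175 [-0.0014  0.0139 -0.0001] spin 0.1376
0.18 [-0.0021  0.0187 -0.0001] spin 0.183
0.185 [-0.0031  0.0235 -0.0001] spin 0.2285
0.19 [-0.0043  0.0282 -0.0001] spin 0.2739
0.195 [-0.0058  0.0329 -0.0001] spin 0.3194
0.2 [-0.0074  0.0375 -0.0001] spin 0.3648
```

View pics/w6.png

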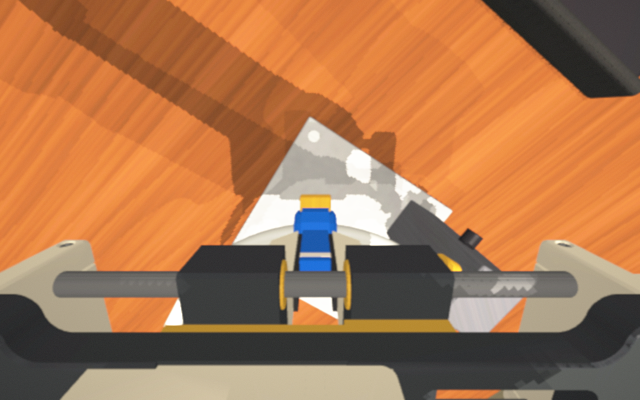

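The tube enters and leaves the ring cleanly at (290,232) and (350,232), and the brass shoulder is in view at (452,262). Contact forces are still near zero.

```bash
python3 -m creep '[{"translation":[-0.0005,0.0041,0],"spin":0.047,"fingers":-1},{"translation":[-0.0008,0.009,0],"spin":0.092,"fingers":-1},{"translation":[-0.0014,0.0139,0],"spin":0.138,"fingers":-1},{"translation":[-0.0021,0.0187,0],"spin":0.183,"fingers":-1},{"translation":[-0.0031,0.0235,0],"spin":0.229,"fingers":-1},{"translation":[-0.0043,0.0282,0],"spin":0.274,"fingers":-1},{"translation":[-0.0058,0.0329,0],"spin":0.319,"fingers":-1},{"translation":[-0.0058,0.0329,0],"spin":0.319,"fingers":-1}]'; python3 -c "
from h import *
where(); rows(np.arange(.195,.24,.005).round(3))"
```

```text
t: 13.4
eef_pos: [0.5771, 0.1245, 0.1729]
tool_rot: [0.0, 0.512, 0.859, 0.0]
force: [0.6, 0.1, -3.6]
finger_gap: 0.0155
t 13.4 bore local [-0.0828 -0.003 ] zTCP 0.1729 jaw-local 11.9 Ftool [-0.2  0.6  3.6] trq [-0.07  0.07  0.01] gap 0.0155
0.195 [ 0.0004  0.0003 -0.0001] spin 0.0006
0.2 [ 0.0003  0.0052 -0.0001] spin 0.0461
0.205 [-0.      0.0101 -0.0001] spin 0.0915
0.21 [-0.0006  0.0149 -0.0001] spin 0.1359
0.215 [-0.0013  0.0198 -0.0001] spin 0.1706
0.22 [-0.0022  0.0246 -0.0001] spin 0.194
0.225 [-0.0032  0.0295 -0.0001] spin 0.206
0.23 [-0.0042  0.0344 -0.0001] spin 0.2078
0.235 [-0.0052  0.0393 -0.0001] spin 0.2078
```

```bash
python3 -m creep '[{"translation":[0.0003,0.0052,0],"spin":0.046,"fingers":-1},{"translation":[0,0.0101,0],"spin":0.092,"fingers":-1},{"translation":[-0.0006,0.0149,0],"spin":0.136,"fingers":-1},{"translation":[-0.0013,0.0198,0],"spin":0.171,"fingers":-1},{"translation":[-0.0022,0.0246,0],"spin":0.194,"fingers":-1},{"translation":[-0.0032,0.0295,0],"spin":0.206,"fingers":-1},{"translation":[-0.0032,0.0295,0],"spin":0.207,"fingers":-1},{"translation":[-0.0032,0.0295,0],"spin":0.207,"fingers":-1}]'; python3 -c "
from h import *
where(); rows([.225,.23,.235,.24,.245])
for i in range(1): d=optics.get_image('wrist');cv2.imwrite('pics/w7.png',d['frame']);where()
d=optics.get_image('top');cv2.imwrite('pics/t7.png',cv2.resize(d['frame'][130:250,230:390],None,fx=5,fy=5))"
```

```text
t: 14.2
eef_pos: [0.6041, 0.1356, 0.1728]
tool_rot: [-0.0, 0.598, 0.802, -0.0]
force: [-0.1, -0.5, -3.2]
finger_gap: 0.0156
t 14.2 bore local [-0.0532 -0.    ] zTCP 0.1728 jaw-local 0.0 Ftool [-0.4 -0.2  3.2] trq [-0.06  0.04  0.02] gap 0.0156
0.225 [ 0.      0.0004 -0.0002] spin -0.0011
0.23 [ 0.      0.0054 -0.0002] spin 0.0007
0.235 [ 0.      0.0104 -0.0002] spin 0.0007
0.24 [ 0.      0.0154 -0.0002] spin 0.0007
0.245 [ 0.      0.0204 -0.0002] spin 0.0007
t 14.25 bore local [-0.0533 -0.    ] zTCP 0.1728 jaw-local 0.0 Ftool [-0.2 -0.2  2.8] trq [-0.11  0.02  0.01] gap 0.016
```

View pics/w7.png

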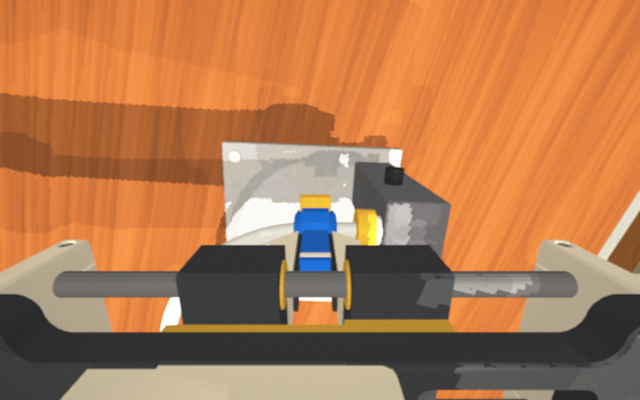

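The ring's edge at column 338 and the shoulder face at 356 leave a gap of about 12 mm. I'll advance 9 mm, then feel for contact.

```bash
python3 -m creep '[{"translation":[0,0.003,0],"spin":0,"fingers":-1},{"translation":[0,0.006,0],"spin":0,"fingers":-1},{"translation":[0,0.008,0],"spin":0,"fingers":-1},{"translation":[0,0.009,0],"spin":0,"fingers":-1},{"translation":[0,0.009,0],"spin":0,"fingers":-1},{"translation":[0,0.009,0],"spin":0,"fingers":-1}]'; python3 -c "
from h import *
where()"; python3 -m creep '[{"translation":[0,0.001,0],"spin":0,"fingers":-1},{"translation":[0,0.0015,0],"spin":0,"fingers":-1},{"translation":[0,0.0015,0],"spin":0,"fingers":-1}]'; python3 -c "
from h import *
where()"
```

```text
t: 14.9
eef_pos: [0.6128, 0.1383, 0.1728]
tool_rot: [-0.0, 0.598, 0.802, -0.0]
force: [0.2, 0.2, -2.5]
finger_gap: 0.0158
t 14.9 bore local [-0.0441  0.0001] zTCP 0.1728 jaw-local 0.0 Ftool [0.1 0.3 2.5] trq [-0.05  0.03 -0.01] gap 0.0158
t: 15.2
eef_pos: [0.6144, 0.1388, 0.1729]
tool_rot: [-0.0, 0.598, 0.802, 0.0]
force: [-0.1, -0.6, -3.3]
finger_gap: 0.0153
t 15.2 bore local [-0.0425  0.0001] zTCP 0.1729 jaw-local -0.0 Ftool [-0.5 -0.2  3.3] trq [-0.09  0.02 -0.04] gap 0.0153
```

```bash
for i in 1 ; do python3 -m creep '[{"translation":[0,0.0007,0],"spin":0,"fingers":-1},{"translation":[0,0.001,0],"spin":0,"fingers":-1},{"translation":[0,0.001,0],"spin":0,"fingers":-1}]' >/dev/null; python3 -c "
from h import *
where()"; done; python3 -m creep '[{"translation":[0,0.0005,0],"spin":0,"fingers":-1},{"translation":[0,0.0007,0],"spin":0,"fingers":-1},{"translation":[0,0.0007,0],"spin":0,"fingers":-1}]' >/dev/null; python3 -c "
from h import *
where()"
```

```text
t 15.5 bore local [-0.0415  0.0001] zTCP 0.1729 jaw-local -0.0 Ftool [-0.2 -0.5  3.5] trq [-0.06  0.04  0.02] gap 0.0157
t 15.8 bore local [-0.0408  0.    ] zTCP 0.1729 jaw-local -0.0 Ftool [-0.  -0.5  2.6] trq [0.02 0.03 0.  ] gap 0.0159
```

```bash
python3 -m creep '[{"translation":[0,0.0004,0],"spin":0,"fingers":-1},{"translation":[0,0.0007,0],"spin":0,"fingers":-1},{"translation":[0,0.0007,0],"spin":0,"fingers":-1}]' >/dev/null; python3 -c "
from h import *
where()"; python3 -m creep '[{"translation":[0,0.0004,0],"spin":0,"fingers":-1},{"translation":[0,0.0005,0],"spin":0,"fingers":-1},{"translation":[0,0.0005,0],"spin":0,"fingers":-1}]' >/dev/null; python3 -c "
from h import *
where()"
```

```text
t 16.1 bore local [-0.0403  0.    ] zTCP 0.1728 jaw-local -0.0 Ftool [ 0.1 -1.4  2.7] trq [-0.11  0.23  0.03] gap 0.0157
t 16.4 bore local [-0.04    0.0001] zTCP 0.1728 jaw-local -0.0 Ftool [-0.7 -1.9  1.2] trq [-0.2   0.57 -0.02] gap 0.0157
```

```bash
python3 -m creep '[{"translation":[0,0.0002,0],"spin":0,"fingers":-1},{"translation":[0,0.0004,0],"spin":0,"fingers":-1},{"translation":[0,0.0004,0],"spin":0,"fingers":-1}]' >/dev/null; python3 -c "
from h import *
where()"; python3 -m creep '[{"translation":[0,0.0002,0],"spin":0,"fingers":-1},{"translation":[0,0.0004,0],"spin":0,"fingers":-1},{"translation":[0,0.0004,0],"spin":0,"fingers":-1}]' >/dev/null; python3 -c "
from h import *
where()"
```

```text
t 16.7 bore local [-0.0397  0.0001] zTCP 0.1728 jaw-local -0.0 Ftool [ 0.4 -5.1  1.7] trq [-0.32  0.95 -0.  ] gap 0.016
t 17.0 bore local [-0.0394  0.0001] zTCP 0.1728 jaw-local -0.0 Ftool [ 0.1 -4.5  0.1] trq [-0.41  1.24 -0.02] gap 0.0158
```

```bash
python3 -m creep '[{"translation":[0,0.0002,0],"spin":0,"fingers":-1},{"translation":[0,0.0005,0],"spin":0,"fingers":-1},{"translation":[0,0.0005,0],"spin":0,"fingers":-1}]' >/dev/null; python3 -c "
from h import *
where()"; python3 -m creep '[{"translation":[0,0.0001,0],"spin":0,"fingers":-1},{"translation":[0,0.0003,0],"spin":0,"fingers":-1},{"translation":[0,0.0003,0],"spin":0,"fingers":-1}]' >/dev/null; python3 -c "
from h import *
where()"
```

```text
t 17.3 bore local [-0.0393  0.    ] zTCP 0.1727 jaw-local -0.0 Ftool [-0.6 -6.1 -1. ] trq [-0.46  1.46 -0.  ] gap 0.0157
t 17.6 bore local [-0.0392  0.0001] zTCP 0.1727 jaw-local -0.0 Ftool [ 1.  -6.7 -0. ] trq [-0.5   1.57 -0.06] gap 0.0161
```

```bash
python3 -m creep '[{"translation":[0,0.0004,0],"spin":0,"fingers":-1},{"translation":[0,0.0008,0],"spin":0,"fingers":-1},{"translation":[0,0.0008,0],"spin":0,"fingers":-1}]' >/dev/null; python3 -c "
from h import *
where()"; python3 -m creep '[{"translation":[0,0.0003,0],"spin":0,"fingers":-1},{"translation":[0,0.0005,0],"spin":0,"fingers":-1},{"translation":[0,0.0005,0],"spin":0,"fingers":-1}]' >/dev/null; python3 -c "
from h import *
where()"
```

```text
t 17.9 bore local [-0.0389  0.    ] zTCP 0.1727 jaw-local -0.0 Ftool [ 0.2 -8.9 -1.8] trq [-0.65  1.87 -0.05] gap 0.016
t 18.2 bore local [-0.0388 -0.    ] zTCP 0.1726 jaw-local -0.0 Ftool [ 0.6 -9.4 -2.6] trq [-0.64  2.11 -0.04] gap 0.0159
```

```bash
python3 -m creep '[{"translation":[0,0.0001,0],"spin":0,"fingers":-1},{"translation":[0,0.0002,0],"spin":0,"fingers":-1},{"translation":[0,0.0002,0],"spin":0,"fingers":-1},{"translation":[0,0.0002,0],"spin":0,"fingers":-1}]' >/dev/null; python3 -c "
from h import *
where()"; python3 -m creep '[{"translation":[0,-0.0006,0],"spin":0,"fingers":-1},{"translation":[0,-0.0012,0],"spin":0,"fingers":-1},{"translation":[0,-0.0018,0],"spin":0,"fingers":-1},{"translation":[0,-0.0024,0],"spin":0,"fingers":-1},{"translation":[0,-0.0024,0],"spin":0,"fingers":-1}]' >/dev/null; python3 -c "
from h import *
where()
d=optics.get_image('wrist');cv2.imwrite('pics/w8.png',d['frame'][150:300,200:440])
d=optics.get_image('scene');cv2.imwrite('pics/s8.png',cv2.resize(d['frame'][130:230,280:420],None,fx=5,fy=5))"
```

```text
t 18.6 bore local [-0.0387  0.    ] zTCP 0.1726 jaw-local -0.0 Ftool [-0.7 -9.2 -2.3] trq [-0.69  2.22 -0.08] gap 0.0157
t 19.1 bore local [-0.0395  0.0001] zTCP 0.1727 jaw-local -0.0 Ftool [-0.2 -5.   1.2] trq [-0.41  1.29 -0.05] gap 0.0158
```

View pics/w8.png

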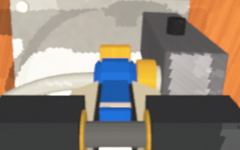

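View pics/s8.png

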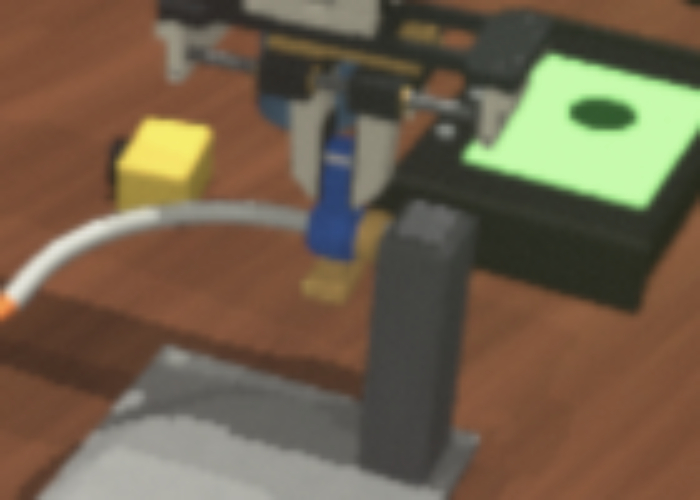

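Contact is seen at the shoulder (ring right edge against the brass). The push peaked near 9.4 N by both force and moment. I'll ease to about 1 N before releasing.

```bash
python3 -m creep '[{"translation":[0,-0.0007,0],"spin":0,"fingers":-1},{"translation":[0,-0.0014,0],"spin":0,"fingers":-1},{"translation":[0,-0.002,0],"spin":0,"fingers":-1},{"translation":[0,-0.002,0],"spin":0,"fingers":-1},{"translation":[0,-0.002,0],"spin":0,"fingers":-1}]' >/dev/null; python3 -c "
from h import *
where()"
```

```text
t 19.7 bore local [-0.0404  0.0001] zTCP 0.173 jaw-local 0.0 Ftool [ 0.4 -0.5  3.5] trq [-0.18  0.24 -0.01] gap 0.0155
```

```bash
python3 -m creep '[{"translation":[0,0,0.0007],"spin":0,"fingers":-1},{"translation":[0,0,0.0014],"spin":0,"fingers":-1},{"translation":[0,0,0.0014],"spin":0,"fingers":-1},{"translation":[0,0,0.0014],"spin":0,"fingers":-1}]' 5 >/dev/null; python3 -c "
from h import *
where()"
```

```text
t 20.1 bore local [-0.0405  0.0001] zTCP 0.1717 jaw-local -0.0 Ftool [-0.2  0.2  2.5] trq [-0.03  0.06 -0.02] gap 0.0165
```

Now release, opening gently.

```bash
python3 -m creep '[{"translation":[0,0,0],"spin":0,"fingers":-0.6},{"translation":[0,0,0],"spin":0,"fingers":-0.5},{"translation":[0,0,0],"spin":0,"fingers":-0.4},{"translation":[0,0,0],"spin":0,"fingers":-0.3},{"translation":[0,0,0],"spin":0,"fingers":-0.25},{"translation":[0,0,0],"spin":0,"fingers":-0.25},{"translation":[0,0,0],"spin":0,"fingers":-0.25}]' ; python3 -c "
from h import *
where()
d=optics.get_image('wrist');cv2.imwrite('pics/w9.png',d['frame'])"
```

```text
t: 20.8
eef_pos: [0.6159, 0.1391, 0.1715]
tool_rot: [-0.0, 0.598, 0.802, -0.0]
force: [0.6, -0.7, 0.2]
finger_gap: 0.0344
t 20.8 bore local [-0.0409  0.    ] zTCP 0.1715 jaw-local -0.0 Ftool [-0.8  0.3 -0.2] trq [-0.04  0.03  0.03] gap 0.0344
```

View pics/w9.png

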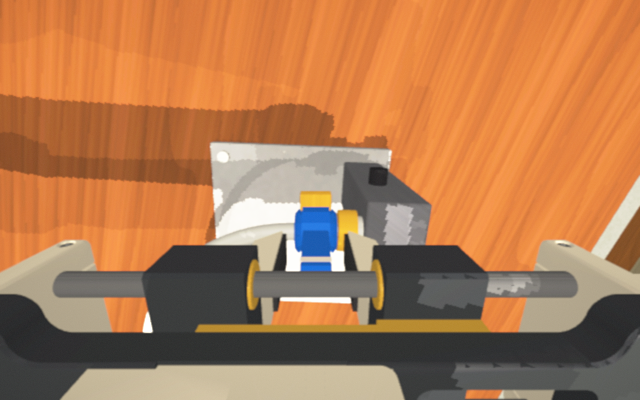

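The collar at (315,230) hangs free between the fingers and against the shoulder. Retreating straight up.

```bash
python3 -m creep '[{"translation":[0,0,-0.01],"spin":0,"fingers":-0.25},{"translation":[0,0,-0.025],"spin":0,"fingers":-0.25},{"translation":[0,0,-0.045],"spin":0,"fingers":-0.25},{"translation":[0,0,-0.07],"spin":0,"fingers":-0.25},{"translation":[0,0,-0.1],"spin":0,"fingers":-0.25},{"translation":[-0.05,0,-0.12],"spin":0,"fingers":-0.25},{"translation":[-0.08,0,-0.13],"spin":0,"fingers":-0.25},{"translation":[-0.08,0,-0.13],"spin":0,"fingers":-0.25}]' ; python3 -c "
from h import *
where()
d=optics.get_image('wrist');cv2.imwrite('pics/w10.png',d['frame']);np.savez('w10.npz',**d)
d=optics.get_image('scene');cv2.imwrite('pics/s10.png',cv2.resize(d['frame'][130:230,280:420],None,fx=5,fy=5))
d=optics.get_image('top');cv2.imwrite('pics/t10.png',d['frame'])"
```

```text
t: 21.65
eef_pos: [0.6416, 0.0546, 0.306]
tool_rot: [0.004, 0.602, 0.799, 0.001]
force: [0.8, -0.5, -0.4]
finger_gap: 0.0342
t 21.65 bore local [-0.0404 -0.0883] zTCP 0.306 jaw-local -0.5 Ftool [-0.7  0.7  0.4] trq [-0.09  0.01 -0.04] gap 0.0342
```

View pics/w10.png

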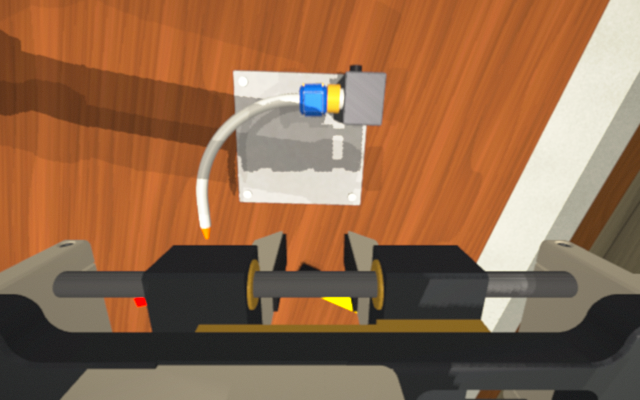

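View pics/s10.png

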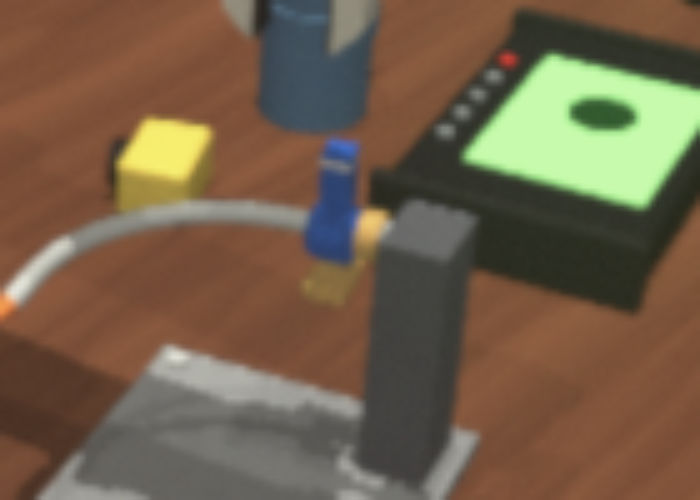

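The collar hangs upright at (314,100) with its end against the brass at column 328, and nothing else has been disturbed. A few rows to settle, then a last measurement.

```bash
python3 -m creep '[{"translation":[0,0,0],"spin":0,"fingers":-0.25},{"translation":[0,0,0],"spin":0,"fingers":-0.25},{"translation":[0,0,0],"spin":0,"fingers":-0.25},{"translation":[0,0,0],"spin":0,"fingers":-0.25}]'; python3 - <<'E'
from h import *
d=optics.get_image("wrist");W=cloud(d);f=d["frame"].astype(int)
b=(f[...,0]>f[...,2]+50);b[:60]=0;b[150:]=0
P=W[b];P=P[np.isfinite(P).all(1)];l=np.array([w2loc(p) for p in P[:,:2]])
k=(P[:,2]>.13)&(P[:,2]<.172);print("ring local x",np.percentile(l[k,0],[1,50,99]).round(4),"y",np.percentile(l[k,1],[1,99]).round(4))
k=P[:,2]>.19;print("post top local",np.median(l[k],0).round(4),"z",np.percentile(P[k,2],95))
y=(f[...,2]>180)&(f[...,1]>130)&(f[...,0]<90);y[:60]=0;y[150:]=0;y[:,:310]=0;y[:,345:]=0
P=W[y];P=P[P[:,2]>.13];l=np.array([w2loc(p) for p in P[:,:2]]);print("brass local x",np.percentile(l[:,0],[1,99]).round(4))
E
```

```text
t: 22.2
eef_pos: [0.6385, 0.0631, 0.3012]
tool_rot: [-0.0, 0.598, 0.802, -0.0]
force: [0.0, 0.4, -0.2]
finger_gap: 0.0343
ring local x [-0.055  -0.042  -0.0286] y [-0.0159  0.0143]
post top local [-0.0419 -0.0037] z 0.20252409839242283
brass local x [-0.027  -0.0153]
```

```bash
python3 -c "
from cell import hand_in
print(hand_in())"
```

```text
the job is handed in; nothing more can be done
None
```

The blue collar is threaded on the tube, slid round the bend, bedded against the brass shoulder and released. I handed the job in at about t = 22 s; no verdict was reported.

- **Finding the tube:** I fitted it in one wrist-camera picture, with residuals around 0.1 mm. It is turned about 0.04 rad from the stand's nominal direction.
- **Grip:** I held the collar by its post with the jaws along the bore.
- **Threading and bend:** Force along and across the tube stayed under about 1 N, apart from the collar's own weight. By the tube fit, the collar passed within about 6 mm of the nominal start point and 5 mm of the nominal bend point.
- **Bedding:** The collar met the shoulder with the bore about 40.5 mm from the stand origin. I pushed to a measured 9.2–9.4 N, which the moment reading agreed with, eased to about 1 N or less, then opened the fingers.
- **Last checks:** The collar hangs free and upright, tilted about 3° at most. Its end is 0–1 mm from the brass, and the bore centre is about 2 mm from nominal home. The arm is about 130 mm up and clear.
- **Bystanders:** None of those visible in the last wrist and scene pictures looked disturbed, but I did not measure them all. I did not open the final overhead picture.

The camera and arm readings differed by 1–2 mm at the grasp and just before threading; I corrected this from pictures before going on. During the push, the vertical load changed by about 5 N, so the collar was probably bearing on the tube. That kept its contact force on the stand below 20 N by my estimate, which I could not measure directly.

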